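# Stage four parts by height on the inspection rail

## Task

Stage the four parts for the microscope, so that its focus need travel only one way: stand one on each carrier of the rail, upright and centred, in order of height along the row, from the tallest on the red carrier at one end to the lowest on the yellow carrier at the other. Keep the way up they have now, and leave the dropper bottle and the roll of tape where they are.

Things in the scene. Friction and masses are not known exactly. Their poses are not given: they have to be found in the camera images.
- objective: Spare microscope objective, a dark round barrel with a red ring, standing upright; 51 mm across (grip anywhere on the side), 52 mm tall: the tallest of the four parts. About 0.2 kg. Origin: centre of the underside, z up.
- rotor: Turned steel part with four slots in its top, standing upright on its flange; 37 mm tall, flange 48 mm across, body 43 mm across. Grip across the body. About 0.26 kg. Origin: centre of the underside, z up.
- bushing: Bronze-coloured bushing with a bore, standing on its flange; 24 mm tall, body 26 mm across, flange 32 mm across at the foot. Grip the body above the flange. About 0.06 kg. Origin: centre of the underside, z up.
- gear: Small pale metal spur gear lying flat, hub up; 33 mm across, 16 mm tall over the hub, toothed rim 10 mm tall: the lowest of the four parts. Grip across the teeth with the fingertips right down at the surface. About 0.05 kg. Origin: centre of the underside, z up.
- carrier_red: Red carrier: a round flat red platform, 60 mm across and 8 mm thick, on a saddle clamped to a low grey rail; fixed, part of a straight row of four carriers about 75 mm apart. It is always at one end of the row, either end. Origin: centre of the flat top, 16 mm above the worktop; z up, y along the rail.
- carrier_blue: Blue carrier: a round flat blue platform, 60 mm across and 8 mm thick, on a saddle clamped to a low grey rail; fixed, part of a straight row of four carriers about 75 mm apart. It is one of the two middle ones; it may be next to the red one or next to the yellow one. Origin: centre of the flat top, 16 mm above the worktop; z up, y along the rail.
- carrier_silver: Silver carrier: a round flat bare aluminium platform, 60 mm across and 8 mm thick, on a saddle clamped to a low grey rail; fixed, part of a straight row of four carriers about 75 mm apart. It is one of the two middle ones; it may be next to the red one or next to the yellow one. Origin: centre of the flat top, 16 mm above the worktop; z up, y along the rail.
- carrier_yellow: Yellow carrier: a round flat yellow platform, 60 mm across and 8 mm thick, on a saddle clamped to a low grey rail; fixed, part of a straight row of four carriers about 75 mm apart. It is always at the end of the row away from the red one. Origin: centre of the flat top, 16 mm above the worktop; z up, y along the rail.
- dropper_bottle: Bystander: upright dropper bottle with a black dropper top, 38 mm across, 113 mm tall, loose. Origin: centre of the underside, z up.
- tape_roll: Bystander: roll of masking tape lying flat, 66 mm across, 19 mm tall, loose. Origin: centre of the underside, z up.
Things that resemble listed ones, but are neither listed nor needed, are in the scene too. What is shaped like the rotor but pink is not meant.

How it is judged:
By the outcome, as a careful person would: the job done as asked, in the order asked, and still so for the second after the job is handed in, with the robot touching nothing.
It also fails if it takes over 91 s, if anything falls off the work surface, if the arm or the gripper's body presses on something with over 40 N, if the wrist force passes 120 N, or if a joint passes its speed limit or range.

## Robot

A 6-joint arm with a two-finger parallel gripper is mounted at the origin on a cart in front of the work surface, level with it; the furniture and walls round the work are solid. World frame = base frame: x ahead of the robot, y to its left, z up, the work surface at z = 0. Lengths are in m, angles in rad, forces in N, time in s.
With the tool pointing down it reaches from about 0.425 to 0.95 m from the base axis. Payload 3.5 kg.
Tool frame: the origin (TCP) lies at the very end of the fingers, on their centre line; the grasp point (between the pads) lies 19 mm behind it; y points along the fingers, z is the direction in which the jaws open and shut, and the axes are right-handed (so a half turn about y gives the same grasp; the last joint's range is limited). The gripper opens to 85 mm and grips with 20 to 120 N. Pads are 22 mm wide; open, the fingers measure 114 mm over their backs; the gripper's body (76 mm by 85 mm) begins 54 mm behind the grasp point. The pads swing forward as they close: fully open they stand 13 mm farther back than shut.
Start: joints at [-1.303, 0.286, 1.577, -0, 1.279, -0.15], TCP at [0.274, -0.617, 0.231] pointing down, gripper open.
Joint ranges: [-2.77, 2.77], [-0.9, 2.22], [0.21, 2.48], [-1.53, 4.67], [0.24, 2.81], [-2.84, 2.84]. Speed limits (rad/s): [2.79, 2.79, 3.14, 3.14, 3.14, 3.14].

## Interface

Orientations are given as a unit quaternion [x, y, z, w].
In Python, from plant import ctrl, cams gives the robot as it stands.
- The arm moves only by the tool play_rows, never from a script. Its argument "steps" is a list of rows, each an object of numbers: "claw": the finger opening in cm, from 0 to 8.54; "tx", "ty", "tz": the shift along the tool's x, y, z in cm; "ax", "ay", "az": the turn, a rotation vector about the tool's x, y, z in degrees. A call has 1 to 12 rows; each row is the pose to reach, as a shift and turn from the pose commanded when the call began, along the tool's axes at that moment; what a row does not reach only later rows make up. A row lasts 1/12 s, in which the tool goes at most 41.7 mm and 7.16 degrees, less where a joint would pass 70% of its speed; a pose out of reach is approached as far as the arm can. A call with a gripper value outside its range is refused whole. The fingers move at their own pace and stop on an object; "grip_force" is the grip in N (left out, the last holds). Time passes only in rows, so rows that repeat a pose let the fingers close. It gives the time, the measured TCP pose, the force and the opening at its end, in the units of the state.
- ctrl.get_state(): the state, without advancing time (a new reading comes with each control period).
- cams.read_camera(name): name is "scene" or "top" or "wrist"; returns (picture, depth): 400x640x3 uint8, blue, green, red; 400x640 float32, m along the optical axis (not along the pixel's ray), 0 where there is no reading.
- cams.camera_model(name): a dict with "intrinsics" (3x3 intrinsics, pixels), "rvec" (rotation vector, rad) and "tvec" (3), from world to camera coordinates, as OpenCV has them; the wrist camera has in their place "tool_from_camera" (4x4, takes a point from camera to tool coordinates, whose origin is the TCP and whose axes are the tool frame's). Camera axes: x right, y down, z forward; pixel columns grow to the right and rows downward; lengths in m; the calibration is good to about 2 mm. A picture is of the moment at which its call begins: read the wrist's pose just before it. camera_model takes no time and is no camera call.
- ctrl.sign_off(): hands the job in, once; it reports no verdict.
The state is a dict: "time": time; "qpos": joint angles; "dq": joint speeds; "joint_efforts": joint torques, N m; "eef_pos": TCP position; "tcp_rot": TCP orientation; "contact_force": force on the tool from outside, world axes, zero at the start; "wrist_torque": the same for the moment, N m; "opening": opening from 0.0 (shut) to 1.0 (fully open).
Only numpy, scipy, OpenCV 4.12 (cv2) and the standard library are available. Lean on these libraries where they do the work, as an engineer would, in place of code of your own. Each camera call takes 0.05 s, during which the arm holds its last target.

## Working session

There is one attempt and no reset: what is moved stays moved. The work goes in short steps, Python scripts to look and compute and a tool call to move; the robot and the scene stay as the last step left them, time stands still between calls to the robot, and variables do not carry over. Pictures are saved under pics/ and viewed, and the job is handed in when it is done.

Besides the shell and the picture viewer there is one more tool, called after "Request:" by a JSON object that holds its "api" and its "payload". play_rows: Moves the arm, as the interface text tells. Its arguments: {"type":"object","properties":{"steps":{"type":"array","items":{"type":"object","properties":{"claw":{"type":"number"},"tx":{"type":"number"},"ty":{"type":"number"},"tz":{"type":"number"},"ax":{"type":"number"},"ay":{"type":"number"},"az":{"type":"number"}}}},"grip_force":{"type":"number"}},"required":["steps"]}

```bash
ls; mkdir -p pics; python3 - <<'E'
from plant import ctrl, cams
import cv2,numpy as np
print(ctrl.get_state())
for n in ["scene","top"]:
    p,d=cams.read_camera(n); cv2.imwrite(f"pics/{n}0.png",p); np.savez(f"{n}0.npz",p=p,d=d)
    print(n,cams.camera_model(n))
print(cams.camera_model("wrist"))
E
```

```text
pics
{'time': 0.0, 'qpos': array([-1.30298747e+00,  2.87212754e-01,  1.57816791e+00, -3.59266381e-05,
        1.27860055e+00, -1.50014739e-01]), 'dq': array([-0.00118559,  0.00067163, -0.00063698,  0.00142396, -0.00081259,
        0.00205212]), 'joint_efforts': array([ 7.56532845e-04, -4.05978549e+01, -2.92624784e+01, -3.54960196e-05,
        5.88457537e-03,  2.20653853e-06]), 'eef_pos': array([ 0.27373102, -0.61628942,  0.2299207 ]), 'tcp_rot': array([-0.14671609,  0.69257334, -0.69088873,  0.14659239]), 'contact_force': array([-0.16377917, -0.02375201,  0.05182672]), 'wrist_torque': array([-0.01592323, -0.02165848,  0.01531642]), 'opening': 1.0014906502580652}
scene {'intrinsics': array([[467.35136367,   0.        , 315.40459079],
       [  0.        , 467.35136367, 200.31113614],
       [  0.        ,   0.        ,   1.        ]]), 'rvec': array([ 0.87787918, -2.25308181,  1.37949302]), 'tvec': array([0.46281698, 0.1370939 , 0.86740313])}
top {'intrinsics': array([[515.18998805,   0.        , 325.16450633],
       [  0.        , 515.18998805, 204.22375351],
       [  0.        ,   0.        ,   1.        ]]), 'rvec': array([ 2.17666375, -2.12881833,  0.1663414 ]), 'tvec': array([0.14117137, 0.47876198, 1.01753597])}
{'intrinsics': array([[295.0964703 ,   0.        , 314.37628476],
       [  0.        , 295.0964703 , 198.85980179],
       [  0.        ,   0.        ,   1.        ]]), 'tool_from_camera': array([[ 5.11398613e-04,  9.63246140e-01,  2.68619828e-01,
        -6.85163727e-02],
       [-1.17374488e-03, -2.68619100e-01,  9.63245764e-01,
        -1.43017219e-01],
       [ 9.99999180e-01, -8.07893696e-04,  9.93233795e-04,
        -7.76866222e-04],
       [ 0.00000000e+00,  0.00000000e+00,  0.00000000e+00,
         1.00000000e+00]])}
```

View pics/scene0.png

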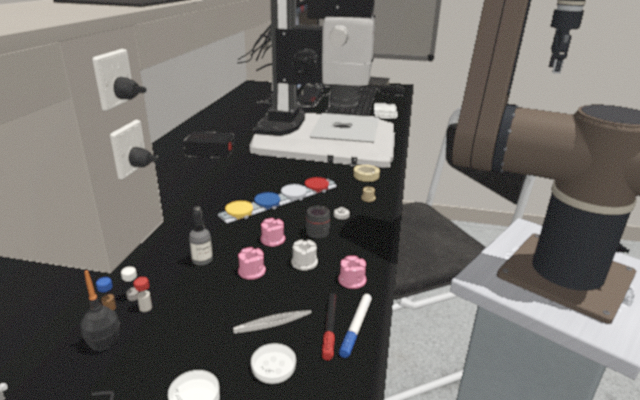

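View pics/top0.png

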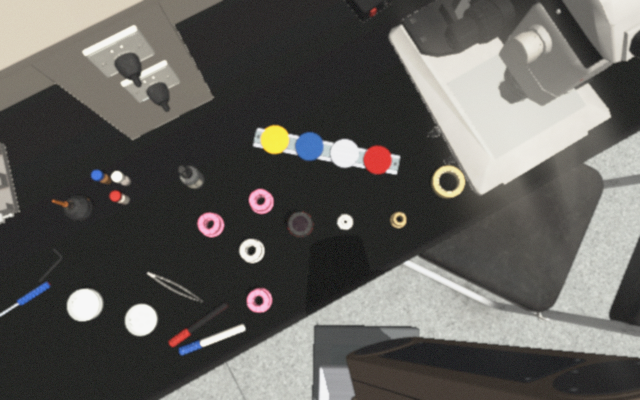

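The top view shows the carriers at yellow (275,139), blue (309,146), silver (344,153) and red (377,160). The parts are the objective (300,223), the steel-white rotor (252,250), the gear (345,222) and the bushing (399,220). There are three pink decoys at (261,201), (210,225) and (259,300), the tape at (449,181) and the dropper bottle at (191,176).

```bash
cat > h.py <<'E'
import numpy as np,cv2
from scipy.spatial.transform import Rotation as R
from plant import ctrl,cams
def cam(n,st=None):
    m=cams.camera_model(n);K=m["intrinsics"]
    if n=="wrist":
        T=np.eye(4);T[:3,:3]=R.from_quat(st["tcp_rot"]).as_matrix();T[:3,3]=st["eef_pos"]
        W=T@m["tool_from_camera"]; return K,W[:3,:3],W[:3,3]
    A=cv2.Rodrigues(m["rvec"])[0]; return K,A.T,-A.T@m["tvec"]
def onplane(c,uv,z):
    K,A,o=c; d=A@np.linalg.solve(K,[uv[0],uv[1],1.]); return o+d*(z-o[2])/d[2]
def depthpt(c,uv,dep):
    K,A,o=c; return o+A@np.linalg.solve(K,[uv[0],uv[1],1.])*dep
def proj(c,p):
    K,A,o=c; q=K@(A.T@(np.asarray(p)-o)); return q[:2]/q[2]
E
cat > m1.py <<'E'
from h import *
z=np.load("top0.npz");p,d=z["p"],z["d"];c=cam("top")
print("top cam",c[2].round(3))
hsv=cv2.cvtColor(p,cv2.COLOR_BGR2HSV)
win={"yellow":(275,139,.016),"blue":(309,146,.016),"silver":(344,153,.016),"red":(377,160,.016),"objective":(300,223,.052),"rotor":(252,250,.037),"bushing":(399,220,.024),"gear":(345,222,.013)}
for n,(u,v,h) in win.items():
    r=18; roi=hsv[v-r:v+r+1,u-r:u+r+1].astype(int); H,S,V=[roi[...,i] for i in range(3)]
    m={"yellow":(H>18)&(H<35)&(S>120),"blue":(H>95)&(H<125)&(S>120),"red":((H<8)|(H>172))&(S>120)&(V>100),"silver":(V>200)&(S<40),"rotor":(V>90),"gear":V>90,"bushing":V>70,"objective":V>28}[n]
    m=m.astype(np.uint8)
    if n in("yellow","blue","red","silver"): m=cv2.morphologyEx(m,cv2.MORPH_OPEN,cv2.getStructuringElement(2,(11,11)))
    cs,_=cv2.findContours(m,0,1); k=max(cs,key=cv2.contourArea)+np.array([u-r,v-r])
    (cx,cy),rad=cv2.minEnclosingCircle(k); M=cv2.moments(k); mu=(M["m10"]/M["m00"],M["m01"]/M["m00"])
    P=onplane(c,mu,h); Q=onplane(c,(cx,cy),h); dd=d[int(cy)-2:int(cy)+3,int(cx)-2:int(cx)+3]; dd=dd[dd>0]
    z_=depthpt(c,(cx,cy),np.median(dd))[2] if len(dd) else None
    dia=2*rad*(c[2][2]-h)/c[0][0,0]
    print(n,np.round(mu,1),round(cx,1),round(cy,1),"dia %.3f"%dia,P.round(4),Q.round(4),"depth z",z_,"r %.3f"%np.hypot(*P[:2]))
E
python3 m1.py; python3 - <<'E'
import cv2
p=cv2.imread('pics/top0.png');cv2.imwrite('pics/crop0.png',cv2.resize(p[110:320,180:480],None,fx=2.6,fy=2.6,interpolation=2))
E
```

```text
top cam [0.326 0.162 1.073]
yellow [274.3 139. ] 274.6 139.2 dia 0.063 [0.6144 0.2617 0.016 ] [0.614  0.2611 0.016 ] depth z 0.01645030909991685 r 0.668
blue [308.9 145.9] 309.0 146.0 dia 0.061 [0.6013 0.1884 0.016 ] [0.6011 0.1883 0.016 ] depth z 0.01673578807625664 r 0.630
silver [345.9 153.5] 346.3 154.4 dia 0.068 [0.5867 0.1103 0.016 ] [0.5849 0.1094 0.016 ] depth z 0.015582707736935486 r 0.597
red [377.1 159.4] 377.3 159.5 dia 0.060 [0.5757 0.0445 0.016 ] [0.5755 0.044  0.016 ] depth z 0.015895430621599038 r 0.577
objective [300. 223.] 300.0 223.0 dia 0.101 [0.4339 0.2013 0.052 ] [0.4339 0.2013 0.052 ] depth z 0.049442245250663985 r 0.478
rotor [251.5 250.4] 251.4 250.2 dia 0.053 [0.3781 0.2972 0.037 ] [0.3784 0.2975 0.037 ] depth z -0.00043531028522214577 r 0.481
bushing [398.2 219.6] 398.0 219.4 dia 0.036 [0.4484 0.0012 0.024 ] [0.4488 0.0015 0.024 ] depth z 0.0009160434304338327 r 0.448
gear [344.8 221.5] 344.8 221.6 dia 0.035 [0.4431 0.1101 0.013 ] [0.4429 0.1102 0.013 ] depth z 0.014459464856529713 r 0.457
```

View pics/crop0.png

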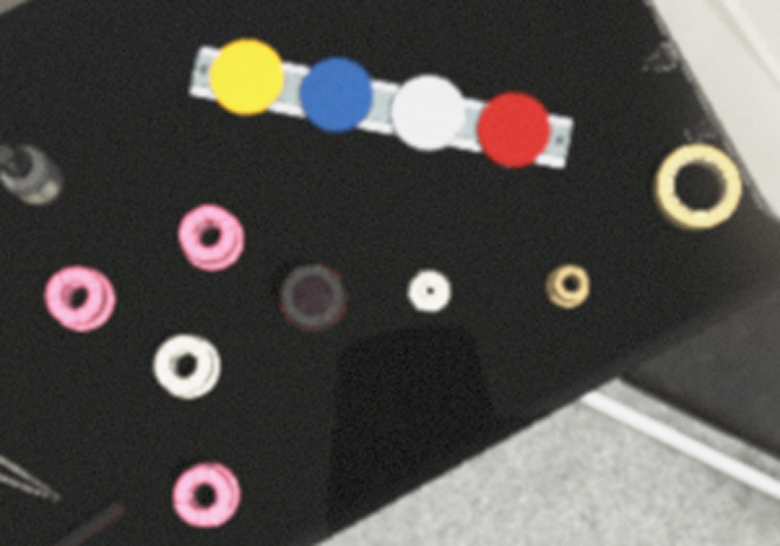

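The contours fit the stated diameters except silver, where the mask merges with the rail, and the objective, where the threshold was too low. The row spacing gives a check on silver. Targets: the white rotor at (252,250) is steel-coloured, unlike the three pink ones. Next I'll get the tool axes and plan the moves.

```bash
cat >> h.py <<'E'
def go(st,p,yaw_z=None,rot=None):
    """shift in tool axes (cm) and rotvec(deg) from the pose st to TCP p; tool y down, tool z at world angle yaw_z(deg)"""
    A=R.from_quat(st["tcp_rot"])
    sh=A.inv().apply(np.asarray(p)-st["eef_pos"])*100
    if yaw_z is None: return sh,None
    best=None
    for a in (yaw_z,yaw_z+180):
        t=np.radians(a);z=np.array([np.cos(t),np.sin(t),0]);y=np.array([0,0,-1.]);x=np.cross(y,z)
        rv=np.degrees((A.inv()*R.from_matrix(np.c_[x,y,z])).as_rotvec())
        if best is None or np.linalg.norm(rv)<np.linalg.norm(best): best=rv
    return sh,best
E
python3 - <<'E'
from h import *
st=ctrl.get_state();A=R.from_quat(st["tcp_rot"]).as_matrix();print(A.round(4))
p,d=cams.read_camera("wrist");cv2.imwrite("pics/w0.png",p)
rail=np.array([.6144,.2617])-[.5757,.0445];ry=np.degrees(np.arctan2(rail[1],rail[0]));print("rail ang",ry)
for n,q in dict(obj=(.434,.2013),red=(.5757,.0445),rotor=(.378,.297)).items():
    print(n,[x.round(2) for x in go(st,[*q,.231],ry-90)])
E
```

```text
[[-9.140e-01 -6.000e-04  4.058e-01]
 [-4.058e-01  2.100e-03 -9.140e-01]
 [-3.000e-04 -1.000e+00 -2.200e-03]]
rail ang 79.89724191795186
obj [array([-47.82,   0.07, -68.23]), array([  0.11, -55.96,  -0.08])]
red [array([-5.441e+01,  3.000e-02, -4.815e+01]), array([  0.11, -55.96,  -0.08])]
rotor [array([-46.59,   0.09, -79.25]), array([  0.11, -55.96,  -0.08])]
```

View pics/w0.png

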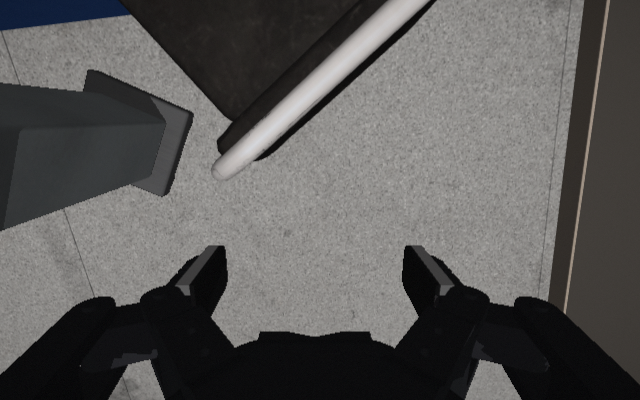

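```bash
python3 - <<'E'
from h import *
st=ctrl.get_state()
for q in [(.36,-.35),(.45,-.1)]: print([x.round(2) for x in go(st,[*q,.25],-10.1)])
c=cam("top")
for uv in [(395,30),(480,190),(608,112)]: print(uv,onplane(c,uv,.05).round(3))
E
```

```text
[array([-18.69,  -1.93, -20.86]), array([  0.09, -55.96,  -0.07])]
[array([-37.06,  -1.89, -40.05]), array([  0.09, -55.96,  -0.07])]
(395, 30) [0.848 0.012 0.05 ]
(480, 190) [ 0.509 -0.161  0.05 ]
(608, 112) [ 0.68  -0.431  0.05 ]
```

Request:
{"api": "play_rows", "payload": {"steps": [{"tx":-18.7,"ty":-2,"tz":-20.9},{"tx":-18.7,"ty":-2,"tz":-20.9},{"tx":-18.7,"ty":-2,"tz":-20.9},{"tx":-18.7,"ty":-2,"tz":-20.9,"ay":-15},{"tx":-18.7,"ty":-2,"tz":-20.9,"ay":-15},{"tx":-18.7,"ty":-2,"tz":-20.9,"ay":-25},{"tx":-18.7,"ty":-2,"tz":-20.9,"ay":-25},{"tx":-37,"ty":-2,"tz":-40,"ay":-56},{"tx":-37,"ty":-2,"tz":-40,"ay":-56},{"tx":-37,"ty":-2,"tz":-40,"ay":-56},{"tx":-37,"ty":-2,"tz":-40,"ay":-56},{"tx":-37,"ty":-2,"tz":-40,"ay":-56}]}}

```text
invalid input at $.steps[0]: expected keys claw, tx, ty, tz, ax, ay, az
```

```bash
python3 - <<'E'
from h import *
st=ctrl.get_state();print(st["time"],st["eef_pos"],st["qpos"])
for q in [(.45,.18)]: print([x.round(2) for x in go(st,[*q,.25],-10.1)])
E
```

```text
0.15 [ 0.27377572 -0.61643004  0.23021894] [-1.30299677e+00  2.87028525e-01  1.57784393e+00  1.47489086e-05
  1.27858589e+00 -1.50018909e-01]
[array([-48.42,  -1.84, -65.64]), array([  0.09, -55.96,  -0.07])]
```

Request:
{"api": "play_rows", "payload": {"steps": [{"claw":8.5,"tx":-18.7,"ty":-2,"tz":-20.9,"ax":0,"ay":0,"az":0},{"claw":8.5,"tx":-18.7,"ty":-2,"tz":-20.9,"ax":0,"ay":0,"az":0},{"claw":8.5,"tx":-18.7,"ty":-2,"tz":-20.9,"ax":0,"ay":0,"az":0},{"claw":8.5,"tx":-18.7,"ty":-2,"tz":-20.9,"ax":0,"ay":-15,"az":0},{"claw":8.5,"tx":-18.7,"ty":-2,"tz":-20.9,"ax":0,"ay":-15,"az":0},{"claw":8.5,"tx":-18.7,"ty":-2,"tz":-20.9,"ax":0,"ay":-25,"az":0},{"claw":8.5,"tx":-18.7,"ty":-2,"tz":-20.9,"ax":0,"ay":-25,"az":0},{"claw":8.5,"tx":-37,"ty":-2,"tz":-40,"ax":0,"ay":-56,"az":0},{"claw":8.5,"tx":-37,"ty":-2,"tz":-40,"ax":0,"ay":-56,"az":0},{"claw":8.5,"tx":-37,"ty":-2,"tz":-40,"ax":0,"ay":-56,"az":0},{"claw":8.5,"tx":-37,"ty":-2,"tz":-40,"ax":0,"ay":-56,"az":0},{"claw":8.5,"tx":-37,"ty":-2,"tz":-40,"ax":0,"ay":-56,"az":0}]}}

```text
time: 1.15
eef_pos: [0.4307, -0.152, 0.2512]
tcp_rot: [0.455, -0.541, 0.541, -0.455]
contact_force: [0.1, -0.3, -0.8]
opening: 0.997
```

```bash
python3 - <<'E'
from h import *
st=ctrl.get_state();print(st["time"],st["eef_pos"],st["qpos"])
for q in [(.46,.1)]: print([x.round(2) for x in go(st,[*q,.25],-10.1)])
E
```

```text
1.15 [ 0.4307093  -0.15201472  0.25124304] [-5.62051575e-01 -2.30858201e-01  2.06881271e+00  2.37197515e-05
  1.30333918e+00 -3.90898682e-01]
[array([-25.33,   0.12,  -1.41]), array([-0.02,  0.29,  0.01])]
```

Request:
{"api": "play_rows", "payload": {"steps": [{"claw":3.6,"tx":-25.3,"ty":0,"tz":-1.4,"ax":0,"ay":0,"az":0},{"claw":3.6,"tx":-25.3,"ty":0,"tz":-1.4,"ax":0,"ay":0,"az":0},{"claw":3.6,"tx":-25.3,"ty":0,"tz":-1.4,"ax":0,"ay":0,"az":0},{"claw":3.6,"tx":-25.3,"ty":0,"tz":-1.4,"ax":0,"ay":0,"az":0},{"claw":3.6,"tx":-25.3,"ty":0,"tz":-1.4,"ax":0,"ay":0,"az":0},{"claw":3.6,"tx":-25.3,"ty":0,"tz":-1.4,"ax":0,"ay":0,"az":0},{"claw":3.6,"tx":-25.3,"ty":0,"tz":-1.4,"ax":0,"ay":0,"az":0},{"claw":3.6,"tx":-25.3,"ty":0,"tz":-1.4,"ax":0,"ay":0,"az":0},{"claw":3.6,"tx":-25.3,"ty":0,"tz":-1.4,"ax":0,"ay":0,"az":0}]}}

```text
time: 1.9
eef_pos: [0.4608, 0.0975, 0.251]
tcp_rot: [-0.455, 0.542, -0.542, 0.454]
contact_force: [-0.5, 0.2, -0.6]
opening: 0.419
```

```bash
cat > snap.py <<'E'
from h import *
import sys,pickle
st=ctrl.get_state();p,d=cams.read_camera("wrist")
n=sys.argv[1];cv2.imwrite(f"pics/{n}.png",p);pickle.dump((st,p,d),open(n+".pkl","wb"))
print(round(st["time"],2),st["eef_pos"].round(4),st["opening"].round(3))
E
python3 snap.py w1
```

```text
Traceback (most recent call last):
  File "snap.py", line 5, in <module>
    print(round(st["time"],2),st["eef_pos"].round(4),st["opening"].round(3))
                                                     ^^^^^^^^^^^^^^^^^^^
AttributeError: 'float' object has no attribute 'round'
```

View pics/w1.png

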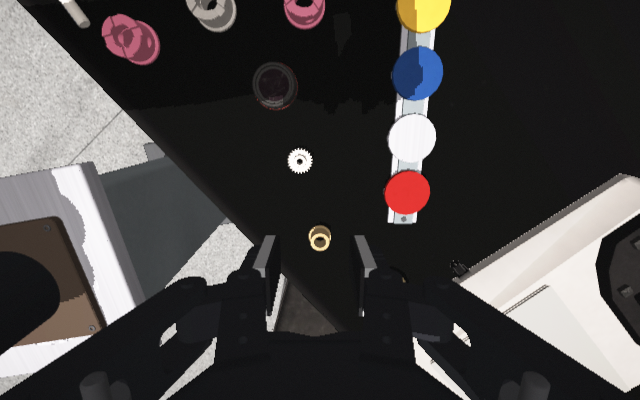

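The wrist view shows the gear (300,161), bushing (319,238), objective (275,86), red (407,192), silver (412,138), blue (418,73), yellow (424,8, cut off), the steel rotor (213,8, cut off) and the fingertips near (270,240) and (360,240).

```bash
sed -i 's/st\["opening"\].round(3)/round(st["opening"],3)/' snap.py; cat > m2.py <<'E'
from h import *
import pickle,sys
st,p,d=pickle.load(open(sys.argv[1]+".pkl","rb"));c=cam("wrist",st)
hsv=cv2.cvtColor(p,cv2.COLOR_BGR2HSV)
ex=eval(sys.argv[2])   # name:(kind,u,v,r,h)
for n,(kind,u,v,r,h) in ex.items():
    y0,x0=max(v-r,0),max(u-r,0);roi=hsv[y0:v+r+1,x0:u+r+1].astype(int);H,S,V=[roi[...,i] for i in range(3)]
    m={"yellow":(H>18)&(H<35)&(S>120),"blue":(H>95)&(H<125)&(S>120),"red":((H<8)|(H>172))&(S>120)&(V>100),"white":(V>225)&(S<40),"metal":V>90,"dark":V>28,"bronze":(S>60)&(V>80)&(H>10)&(H<30)}[kind].astype(np.uint8)
    m=cv2.morphologyEx(m,cv2.MORPH_OPEN,cv2.getStructuringElement(2,(5,5)))
    k=max(cv2.findContours(m,0,1)[0],key=cv2.contourArea)+np.array([x0,y0])
    k=cv2.convexHull(k); e=cv2.fitEllipse(k) ; mm=cv2.minEnclosingCircle(k)
    pts=np.array([onplane(c,q[0],h)[:2] for q in k]).astype(np.float32)
    (X,Y),rr=cv2.minEnclosingCircle(pts*1000)
    P=onplane(c,e[0],h);dd=d[int(e[0][1]),int(e[0][0])]
    print(n,"px",np.round(e[0],1),"ell",P[:2].round(4),"circ",round(X/1e3,4),round(Y/1e3,4),"dia %.1f"%(2*rr),"n",len(k),"z",depthpt(c,e[0],dd)[2].round(4))
E
python3 m2.py w1 "dict(red=('red',407,192,30,.016),silver=('white',412,138,28,.016),blue=('blue',418,73,30,.016),yellow=('yellow',424,8,35,.016),gear=('metal',300,161,20,.010),bush=('bronze',319,238,15,.022))"
python3 - <<'E'
from h import *;import pickle
st,p,d=pickle.load(open("w1.pkl","rb"));M=cams.camera_model("wrist");K=M["intrinsics"];T=M["tool_from_camera"]
for u,v in [(262,262),(266,240),(270,240),(273,240),(274,250),(360,240),(362,242),(368,262)]:
    z=d[v,u];print(u,v,(T@np.r_[np.linalg.solve(K,[u,v,1.])*z,1])[:3].round(4))
q=p[210:400,200:440];cv2.imwrite("pics/f1.png",cv2.resize(q,None,fx=3,fy=3))
cv2.imwrite("pics/f2.png",cv2.resize(cv2.convertScaleAbs(p[0:120,170:320],alpha=3),None,fx=5,fy=5))
E
```

```text
red px [406.9 192.3] ell [0.5765 0.0485] circ 0.5762 0.0475 dia 60.9 n 25 z 0.0165
silver px [410.7 142.3] ell [0.5871 0.1129] circ 0.5844 0.1133 dia 71.0 n 20 z 0.0169
blue px [417.1  73.2] ell [0.6017 0.1924] circ 0.6012 0.192 dia 61.9 n 27 z 0.0161
yellow px [423.1   3.5] ell [0.6142 0.2639] circ 0.6142 0.2631 dia 62.1 n 19 z 0.0167
gear px [299.1 160.3] ell [0.4436 0.1142] circ 0.4436 0.114 dia 32.6 n 17 z -0.0001
bush px [319.4 237.5] ell [0.452  0.0076] circ 0.4521 0.0072 dia 37.4 n 18 z -0.0004
262 262 [-0.0121 -0.0347 -0.0213]
266 240 [-0.0118 -0.012  -0.0232]
270 240 [-0.0117 -0.0117 -0.0213]
273 240 [-0.0125 -0.0137 -0.0196]
274 250 [-0.0117 -0.0229 -0.018 ]
360 240 [-0.0122 -0.013   0.0217]
362 242 [-0.0121 -0.015   0.0224]
368 262 [-0.0117 -0.0342  0.0218]
```

View pics/f1.png

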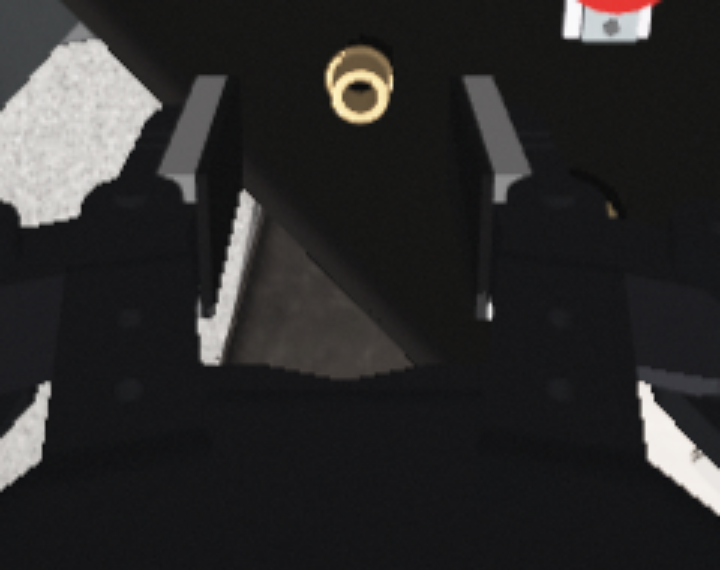

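View pics/f2.png

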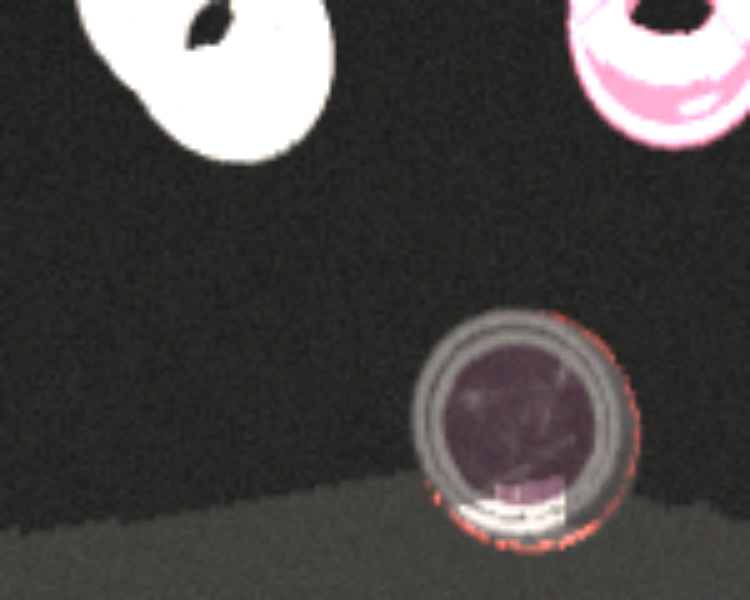

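```bash
python3 - <<'E'
from h import *;import pickle
st,p,d=pickle.load(open("w1.pkl","rb"));M=cams.camera_model("wrist");K=M["intrinsics"];T=M["tool_from_camera"]
for u in (268,271,274,356,359,363):
    for v in range(228,244):
        z=d[v,u]
        if 0<z<.17: print(u,v,(T@np.r_[np.linalg.solve(K,[u,v,1.])*z,1])[:3].round(4));break
c=cam("wrist",st)
q=np.array([273.4,82.4]);P=onplane(c,q,.052);print("obj",P)
z=d[72:92,264:284];print("objz",[depthpt(c,(u,v),d[v,u])[2].round(3) for u,v in [(256,82),(290,82),(273,66),(274,84)]])
t=cam("top");print("obj top",onplane(t,(180+313/2.6,110+293/2.6),.052))
print([x.round(2) for x in go(st,[.436,.204,.16],-10.1)],st["dq"].round(3))
E
```

```text
268 235 [-0.0121 -0.0066 -0.0231]
271 235 [-0.0118 -0.0059 -0.0217]
274 235 [-0.0118 -0.0059 -0.0202]
356 235 [-0.0117 -0.0056  0.0208]
359 235 [-0.0122 -0.0067  0.0222]
363 235 [-0.0117 -0.0057  0.0243]
obj [0.43531329 0.20770252 0.052     ]
objz [np.float64(0.05), np.float64(0.05), np.float64(0.05), np.float64(0.051)]
obj top [0.43452185 0.20050883 0.052     ]
[array([-10.07,   9.09,  -4.29]), array([0.04, 0.1 , 0.04])] [-0.038 -0.005  0.004  0.001  0.002  0.   ]
```

Request:
{"api": "play_rows", "payload": {"steps": [{"claw":8.5,"tx":-10.3,"ty":6,"tz":-4.3,"ax":0,"ay":0,"az":0},{"claw":8.5,"tx":-10.3,"ty":6,"tz":-4.3,"ax":0,"ay":0,"az":0},{"claw":8.5,"tx":-10.3,"ty":6,"tz":-4.3,"ax":0,"ay":0,"az":0},{"claw":8.5,"tx":-10.3,"ty":6,"tz":-4.3,"ax":0,"ay":0,"az":0},{"claw":8.5,"tx":-10.3,"ty":6,"tz":-4.3,"ax":0,"ay":0,"az":0},{"claw":8.5,"tx":-10.3,"ty":6,"tz":-4.3,"ax":0,"ay":0,"az":0}]}}

```text
time: 2.45
eef_pos: [0.4375, 0.2051, 0.1916]
tcp_rot: [0.454, -0.542, 0.543, -0.454]
contact_force: [-0.5, 0.6, 0.6]
opening: 0.996
```

```bash
python3 snap.py w2; python3 -c "
from h import *
st=ctrl.get_state();print(st['dq'].round(3))"
```

```text
2.45 [0.4375 0.2051 0.1916] 0.996
[-0.008 -0.009 -0.009  0.004 -0.001  0.001]
```

View pics/w2.png

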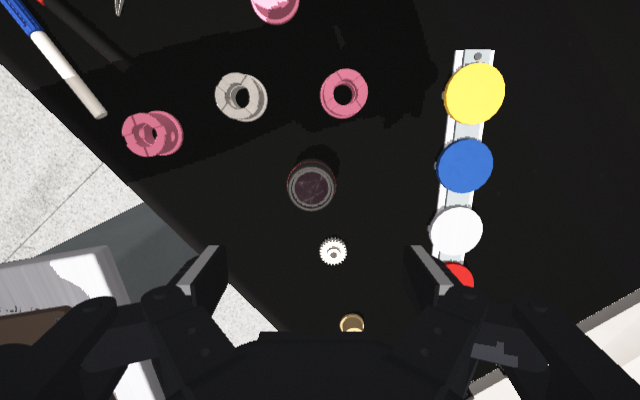

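The steel rotor is at (241,97), grey-white, with pink decoys at (343,94) and (150,133). The objective's top ring is at (311,187), and the gear is at (333,252).

```bash
python3 m2.py w2 "dict(silver=('white',457,230,30,.016),blue=('blue',466,166,32,.016),yellow=('yellow',475,94,35,.016),gear=('metal',333,251,20,.010))"
python3 - <<'E'
from h import *;import pickle
st,p,d=pickle.load(open("w2.pkl","rb"))
for n,(x,y,w,h,a) in dict(o=(270,140,90,80,3),r=(200,60,80,70,1.2)).items():
    q=cv2.convertScaleAbs(p[y:y+h,x:x+w],alpha=a);cv2.imwrite(f"pics/c2{n}.png",cv2.resize(q,None,fx=7,fy=7))
c=cam("wrist",st)
# points cloud: objective / rotor top by depth
for n,(x,y,w,h,z0,z1) in dict(obj=(270,140,90,80,.047,.058),rotor=(200,60,80,70,.033,.042)).items():
    P=[];U=[]
    for v in range(y,y+h):
        for u in range(x,x+w):
            if d[v,u]>0:
                q=depthpt(c,(u,v),d[v,u])
                if z0<q[2]<z1:P.append(q[:2]*1000);U.append((u,v))
    P=np.array(P,np.float32);(X,Y),r=cv2.minEnclosingCircle(P);print(n,len(P),X,Y,2*r,cv2.minAreaRect(P),P.mean(0))
E
```

```text
silver px [455.3 234.1] ell [0.5877 0.1142] circ 0.5871 0.1132 dia 68.3 n 27 z 0.0181
blue px [464.5 165.6] ell [0.6015 0.1931] circ 0.6005 0.1917 dia 63.4 n 29 z 0.017
yellow px [474.1  93.3] ell [0.6142 0.2662] circ 0.6138 0.265 dia 63.7 n 32 z 0.0167
gear px [332.7 251.1] ell [0.444  0.1152] circ 0.4441 0.115 dia 34.7 n 21 z 0.0172
obj 1753 434.4823913574219 206.18865966796875 47.50440216064453 ((434.5871887207031, 206.41464233398438), (46.778228759765625, 45.7827033996582), 79.25615692138672) [434.65234 206.83746]
rotor 1110 380.3181457519531 304.47705078125 42.98145294189453 ((380.4875793457031, 304.7470397949219), (41.602359771728516, 42.534122467041016), 79.84825897216797) [380.586  304.9859]
```

View pics/c2o.png

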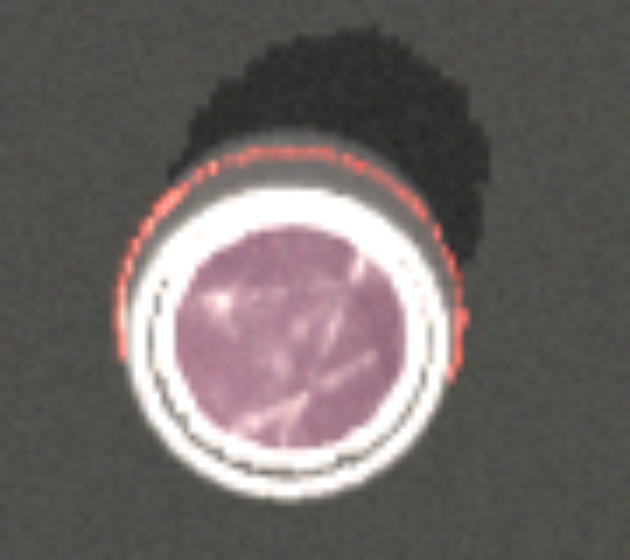

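View pics/c2r.png

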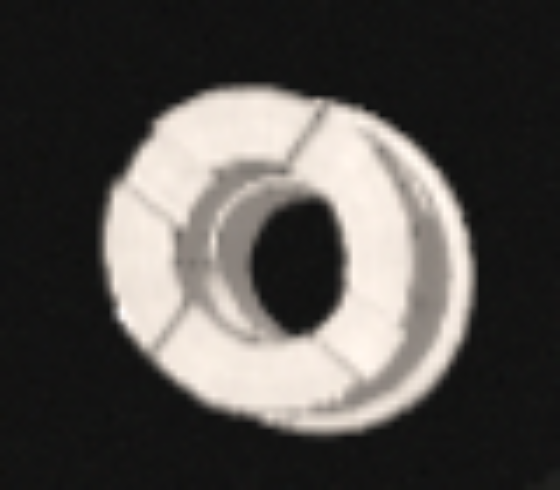

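```bash
cat > g.py <<'E'
from h import *;import sys
st=ctrl.get_state();print("t",round(st["time"],2),st["eef_pos"].round(4),"op",round(st["opening"],3),"F",st["contact_force"].round(1))
for a in sys.argv[1:]:
    v=list(map(float,a.split(",")));s,r=go(st,v[:3],v[3] if len(v)>3 else -10.1);print(a,"->",s.round(2),r.round(2))
E
python3 g.py .4346,.2066,.012 .4346,.2066,.12
```

```text
t 2.5 [0.4379 0.2049 0.1922] op 0.991 F [-0.2 -0.5  0.5]
.4346,.2066,.012 -> [-0.1  18.02 -0.39] [-0.09 -0.1  -0.01]
.4346,.2066,.12 -> [-0.1   7.22 -0.37] [-0.09 -0.1  -0.01]
```

Request:
{"api": "play_rows", "payload": {"steps": [{"claw":8.5,"tx":-0.1,"ty":4,"tz":-0.4,"ax":0,"ay":0,"az":0},{"claw":8.5,"tx":-0.1,"ty":8,"tz":-0.4,"ax":0,"ay":0,"az":0},{"claw":8.5,"tx":-0.1,"ty":12,"tz":-0.4,"ax":0,"ay":0,"az":0},{"claw":8.5,"tx":-0.1,"ty":15.5,"tz":-0.4,"ax":0,"ay":0,"az":0},{"claw":8.5,"tx":-0.1,"ty":18,"tz":-0.4,"ax":0,"ay":0,"az":0},{"claw":8.5,"tx":-0.1,"ty":18,"tz":-0.4,"ax":0,"ay":0,"az":0},{"claw":4,"tx":-0.1,"ty":18,"tz":-0.4,"ax":0,"ay":0,"az":0},{"claw":4,"tx":-0.1,"ty":18,"tz":-0.4,"ax":0,"ay":0,"az":0},{"claw":4,"tx":-0.1,"ty":18,"tz":-0.4,"ax":0,"ay":0,"az":0},{"claw":4,"tx":-0.1,"ty":18,"tz":-0.4,"ax":0,"ay":0,"az":0},{"claw":4,"tx":-0.1,"ty":18,"tz":-0.4,"ax":0,"ay":0,"az":0},{"claw":4,"tx":-0.1,"ty":18,"tz":-0.4,"ax":0,"ay":0,"az":0}], "grip_force": 40}}

```text
time: 3.5
eef_pos: [0.4358, 0.2084, 0.0144]
tcp_rot: [0.453, -0.541, 0.543, -0.456]
contact_force: [1.3, -2.4, 7.4]
opening: 0.58
```

```bash
python3 g.py .5763,.048,.11 .5763,.048,.028
```

```text
t 3.5 [0.4358 0.2084 0.0144] op 0.58 F [ 1.3 -2.4  7.4]
.5763,.048,.11 -> [13.33 -9.48 16.69] [-0.33  0.06 -0.1 ]
.5763,.048,.028 -> [13.35 -1.28 16.64] [-0.33  0.06 -0.1 ]
```

Request:
{"api": "play_rows", "payload": {"steps": [{"claw":4,"tx":0,"ty":-2,"tz":0,"ax":0,"ay":0,"az":0},{"claw":4,"tx":0,"ty":-6,"tz":0,"ax":0,"ay":0,"az":0},{"claw":4,"tx":0,"ty":-10,"tz":0,"ax":0,"ay":0,"az":0},{"claw":4,"tx":3,"ty":-10,"tz":3,"ax":0,"ay":0,"az":0},{"claw":4,"tx":5.5,"ty":-10,"tz":6,"ax":0,"ay":0,"az":0},{"claw":4,"tx":8,"ty":-10,"tz":9,"ax":0,"ay":0,"az":0},{"claw":4,"tx":10,"ty":-10,"tz":12,"ax":0,"ay":0,"az":0},{"claw":4,"tx":11.5,"ty":-10,"tz":14.5,"ax":0,"ay":0,"az":0},{"claw":4,"tx":13.2,"ty":-10,"tz":16.7,"ax":0,"ay":0,"az":0},{"claw":4,"tx":13.2,"ty":-10,"tz":16.7,"ax":0,"ay":0,"az":0},{"claw":4,"tx":13.2,"ty":-10,"tz":16.7,"ax":0,"ay":0,"az":0}]}}

```text
time: 4.42
eef_pos: [0.5748, 0.048, 0.1116]
tcp_rot: [-0.454, 0.542, -0.542, 0.454]
contact_force: [-0.8, -0.0, -2.4]
opening: 0.583
```

```bash
python3 snap.py w3;  python3 g.py .5763,.048,.028
```

```text
4.42 [0.5748 0.048  0.1116] 0.583
t 4.47 [0.5738 0.0489 0.1111] op 0.58 F [-0.  -0.2 -2.7]
.5763,.048,.028 -> [0.05 8.31 0.27] [ 0.07 -0.01 -0.02]
```

View pics/w3.png

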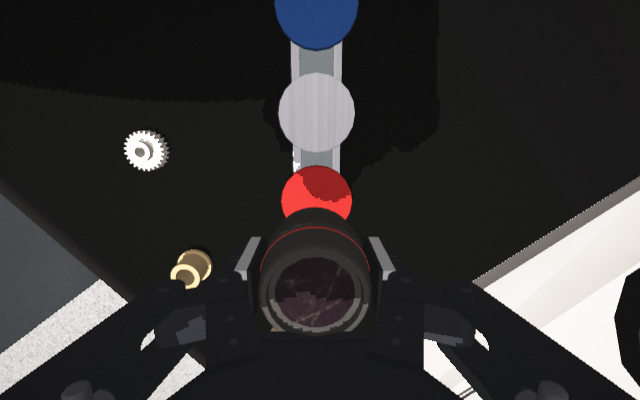

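```bash
sed -i 's/"metal":V>90/"metal":V>90,"grey":V>110/' m2.py
python3 m2.py w3 "dict(silver=('grey',317,108,34,.016))"
python3 - <<'E'
from h import *;import pickle
st,p,d=pickle.load(open("w3.pkl","rb"));c=cam("wrist",st)
hsv=cv2.cvtColor(p,cv2.COLOR_BGR2HSV)
m=(((hsv[...,0]<8)|(hsv[...,0]>172))&(hsv[...,1]>120)&(hsv[...,2]>100)).astype(np.uint8);m[:160]=0;m[203:]=0
k=max(cv2.findContours(m,0,1)[0],key=cv2.contourArea)
pts=np.array([onplane(c,q[0],.016)[:2] for q in k if q[0][1]<200]);
A=np.c_[2*pts,np.ones(len(pts))];s=np.linalg.lstsq(A,(pts**2).sum(1),rcond=None)[0];print("red circle fit",s[:2],np.sqrt(s[2]+s[0]**2+s[1]**2))
# silver: circle fit w/ edges away from rail
m=(hsv[...,2]>110).astype(np.uint8);m[:70]=0;m[155:]=0;m[:,:275]=0;m[:,360:]=0
# held object via depth: points near tool y=-.0376
M=cams.camera_model("wrist");K=M["intrinsics"];T=M["tool_from_camera"]
v,u=np.mgrid[225:345,255:375];z=d[v,u];q=np.stack([(u-K[0,2])/K[0,0]*z,(v-K[1,2])/K[1,1]*z,z,np.ones_like(z)],-1)@T.T
s=(q[...,1]<-.033)&(q[...,1]>-.042)&(z>0);w=q[s];X=(w[:,[0,2]]*1000).astype(np.float32)
print("held top tool y",np.median(w[:,1]),cv2.minEnclosingCircle(X),cv2.minAreaRect(X))
E
```

```text
silver px [316.2 109.3] ell [0.5895 0.1207] circ 0.5895 0.1206 dia 63.5 n 14 z 0.017
red circle fit [0.57645231 0.04850231] 0.02929986159197442
held top tool y -0.03534424498687995 ((1.5175507068634033, 0.1084287166595459), 26.204463958740234) ((1.3352994918823242, 0.24938201904296875), (47.194984436035156, 47.42317199707031), 44.722747802734375)
```

```bash
python3 g.py .5767,.0498,.031
```

```text
t 4.47 [0.5738 0.0489 0.1111] op 0.58 F [-0.  -0.2 -2.7]
.5767,.0498,.031 -> [-0.14  8.01  0.28] [ 0.07 -0.01 -0.02]
```

Request:
{"api": "play_rows", "payload": {"steps": [{"claw":4,"tx":-0.15,"ty":3,"tz":0.25,"ax":0,"ay":0,"az":0},{"claw":4,"tx":-0.15,"ty":5,"tz":0.25,"ax":0,"ay":0,"az":0},{"claw":4,"tx":-0.15,"ty":6.5,"tz":0.25,"ax":0,"ay":0,"az":0},{"claw":4,"tx":-0.15,"ty":7.4,"tz":0.25,"ax":0,"ay":0,"az":0},{"claw":4,"tx":-0.15,"ty":7.8,"tz":0.25,"ax":0,"ay":0,"az":0},{"claw":4,"tx":-0.15,"ty":8,"tz":0.25,"ax":0,"ay":0,"az":0},{"claw":4,"tx":-0.15,"ty":8,"tz":0.25,"ax":0,"ay":0,"az":0}]}}

```text
time: 5.05
eef_pos: [0.5772, 0.0505, 0.0318]
tcp_rot: [0.454, -0.542, 0.542, -0.455]
contact_force: [0.6, -0.1, -2.6]
opening: 0.578
```

```bash
python3 g.py .5767,.0498,.031
```

```text
t 5.05 [0.5772 0.0505 0.0318] op 0.578 F [ 0.6 -0.1 -2.6]
.5767,.0498,.031 -> [ 0.07  0.08 -0.04] [-0.03  0.08 -0.  ]
```

Request:
{"api": "play_rows", "payload": {"steps": [{"claw":4,"tx":0.05,"ty":0.1,"tz":0,"ax":0,"ay":0,"az":0},{"claw":4,"tx":0.05,"ty":0.2,"tz":0,"ax":0,"ay":0,"az":0},{"claw":4,"tx":0.05,"ty":0.2,"tz":0,"ax":0,"ay":0,"az":0}]}}

```text
time: 5.3
eef_pos: [0.578, 0.0494, 0.0305]
tcp_rot: [0.454, -0.541, 0.543, -0.455]
contact_force: [0.1, 0.6, -0.8]
opening: 0.581
```

```bash
python3 g.py .5767,.0498,.031
```

```text
t 5.3 [0.578  0.0494 0.0305] op 0.581 F [ 0.1  0.6 -0.8]
.5767,.0498,.031 -> [-0.01 -0.05 -0.14] [-0.14  0.03 -0.02]
```

Contact is starting, since the weight has gone from the wrist. I'll go down slightly more and release gently.

Request:
{"api": "play_rows", "payload": {"steps": [{"claw":4,"tx":0,"ty":0.05,"tz":-0.05,"ax":0,"ay":0,"az":0},{"claw":5.2,"tx":0,"ty":0.05,"tz":-0.05,"ax":0,"ay":0,"az":0},{"claw":5.8,"tx":0,"ty":0.05,"tz":-0.05,"ax":0,"ay":0,"az":0},{"claw":7,"tx":0,"ty":0.05,"tz":-0.05,"ax":0,"ay":0,"az":0},{"claw":8,"tx":0,"ty":0.05,"tz":-0.05,"ax":0,"ay":0,"az":0},{"claw":8,"tx":0,"ty":0,"tz":-0.05,"ax":0,"ay":0,"az":0},{"claw":8,"tx":0,"ty":-3,"tz":-0.05,"ax":0,"ay":0,"az":0},{"claw":8,"tx":0,"ty":-7,"tz":-0.05,"ax":0,"ay":0,"az":0},{"claw":8,"tx":0,"ty":-11,"tz":-0.05,"ax":0,"ay":0,"az":0},{"claw":8,"tx":0,"ty":-12,"tz":-0.05,"ax":0,"ay":0,"az":0},{"claw":8,"tx":0,"ty":-12,"tz":-0.05,"ax":0,"ay":0,"az":0}]}}

```text
time: 6.22
eef_pos: [0.5797, 0.0494, 0.1546]
tcp_rot: [0.452, -0.539, 0.544, -0.457]
contact_force: [0.6, -1.0, -0.2]
opening: 0.937
```

```bash
python3 snap.py w4;  python3 g.py .3804,.3048,.17 .45,.2,.17
```

```text
6.22 [0.5797 0.0494 0.1546] 0.937
t 6.27 [0.5777 0.0495 0.1513] op 0.938 F [-0.9 -0.3 -0.4]
.3804,.3048,.17 -> [-21.69  -1.96 -23.88] [-0.25  0.04 -0.02]
.45,.2,.17 -> [-12.59  -1.93 -15.19] [-0.25  0.04 -0.02]
```

View pics/w4.png

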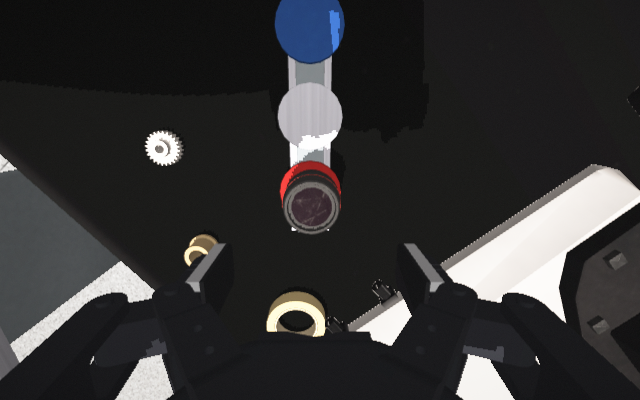

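Request:
{"api": "play_rows", "payload": {"steps": [{"claw":8,"tx":-21.7,"ty":-1,"tz":-23.8,"ax":0,"ay":0,"az":0},{"claw":8,"tx":-21.7,"ty":-1,"tz":-23.8,"ax":0,"ay":0,"az":0},{"claw":8,"tx":-21.7,"ty":-1,"tz":-23.8,"ax":0,"ay":0,"az":0},{"claw":8,"tx":-21.7,"ty":-1,"tz":-23.8,"ax":0,"ay":0,"az":0},{"claw":8,"tx":-21.7,"ty":-1,"tz":-23.8,"ax":0,"ay":0,"az":0},{"claw":8,"tx":-21.7,"ty":-1,"tz":-23.8,"ax":0,"ay":0,"az":0},{"claw":8,"tx":-21.7,"ty":-1,"tz":-23.8,"ax":0,"ay":0,"az":0},{"claw":8,"tx":-21.7,"ty":-1,"tz":-23.8,"ax":0,"ay":0,"az":0},{"claw":8,"tx":-21.7,"ty":-1,"tz":-23.8,"ax":0,"ay":0,"az":0},{"claw":8,"tx":-21.7,"ty":-1,"tz":-23.8,"ax":0,"ay":0,"az":0},{"claw":8,"tx":-21.7,"ty":-1,"tz":-23.8,"ax":0,"ay":0,"az":0}]}}

```text
time: 7.18
eef_pos: [0.3793, 0.3041, 0.1573]
tcp_rot: [-0.456, 0.542, -0.542, 0.453]
contact_force: [0.9, -0.6, -0.9]
opening: 0.935
```

```bash
python3 snap.py w5;  cat > cloud.py <<'E'
from h import *;import pickle,sys
st,p,d=pickle.load(open(sys.argv[1]+".pkl","rb"));c=cam("wrist",st);K,A,o=c
for n,(x,y,r,z0,z1) in eval(sys.argv[2]).items():   # world centre guess, radius, z band
    v,u=np.mgrid[0:400,0:640];q=np.stack([(u-K[0,2])/K[0,0]*d,(v-K[1,2])/K[1,1]*d,d],-1)@A.T+o
    s=(d>0)&(np.hypot(q[...,0]-x,q[...,1]-y)<r)&(q[...,2]>z0)&(q[...,2]<z1);w=q[s]
    if len(w)<10: print(n,"few",len(w));continue
    X=(w[:,:2]*1000).astype(np.float32);m=cv2.minEnclosingCircle(X);a=cv2.minAreaRect(X)
    print(n,len(w),"circ",np.round(m[0],1),"dia",round(2*m[1],1),"rect",np.round(a[0],1),np.round(a[1],1),"z",np.median(w[:,2]).round(4),"px",np.c_[u[s],v[s]].mean(0).round(0))
E
python3 cloud.py w5 "dict(rotor=(.3804,.3048,.035,.032,.043))"; python3 g.py .3804,.3048,.012 
```

```text
7.18 [0.3793 0.3041 0.1573] 0.935
rotor 1178 circ [380.1 304.7] dia 42.9 rect [380.3 305. ] [42.  41.7] z 0.037 px [315. 192.]
t 7.23 [0.3799 0.3039 0.1578] op 0.937 F [-0.3  0.1 -0.1]
.3804,.3048,.012 -> [-0.13 14.58  0.06] [ 0.11 -0.01  0.11]
```

View pics/w5.png

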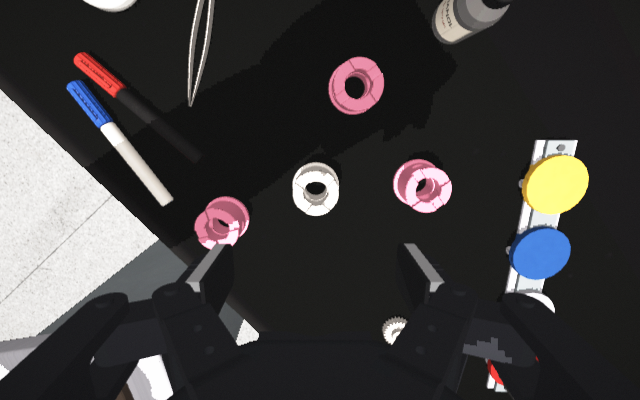

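Request:
{"api": "play_rows", "payload": {"steps": [{"claw":6.6,"tx":-0.1,"ty":4,"tz":0.05,"ax":0,"ay":0,"az":0},{"claw":6.6,"tx":-0.1,"ty":8,"tz":0.05,"ax":0,"ay":0,"az":0},{"claw":6.6,"tx":-0.1,"ty":11,"tz":0.05,"ax":0,"ay":0,"az":0},{"claw":6.6,"tx":-0.1,"ty":13.3,"tz":0.05,"ax":0,"ay":0,"az":0},{"claw":6.6,"tx":-0.1,"ty":14.4,"tz":0.05,"ax":0,"ay":0,"az":0},{"claw":6.6,"tx":-0.1,"ty":14.4,"tz":0.05,"ax":0,"ay":0,"az":0},{"claw":3.2,"tx":-0.1,"ty":14.4,"tz":0.05,"ax":0,"ay":0,"az":0},{"claw":3.2,"tx":-0.1,"ty":14.4,"tz":0.05,"ax":0,"ay":0,"az":0},{"claw":3.2,"tx":-0.1,"ty":14.4,"tz":0.05,"ax":0,"ay":0,"az":0},{"claw":3.2,"tx":-0.1,"ty":14.4,"tz":0.05,"ax":0,"ay":0,"az":0},{"claw":3.2,"tx":-0.1,"ty":14.4,"tz":0.05,"ax":0,"ay":0,"az":0}], "grip_force": 50}}

```text
time: 8.15
eef_pos: [0.3823, 0.3063, 0.0173]
tcp_rot: [0.453, -0.541, 0.542, -0.455]
contact_force: [-0.6, -2.2, 6.2]
opening: 0.487
```

```bash
python3 g.py .5893,.1207,.12 .47,.27,.12 
```

```text
t 8.15 [0.3823 0.3063 0.0173] op 0.487 F [-0.6 -2.2  6.2]
.5893,.1207,.12 -> [ 14.65 -10.22  23.65] [-0.18  0.06 -0.1 ]
.47,.27,.12 -> [  2.03 -10.24   9.3 ] [-0.18  0.06 -0.1 ]
```

Request:
{"api": "play_rows", "payload": {"steps": [{"claw":3.2,"tx":0,"ty":-2,"tz":0,"ax":0,"ay":0,"az":0},{"claw":3.2,"tx":0,"ty":-6,"tz":0,"ax":0,"ay":0,"az":0},{"claw":3.2,"tx":0,"ty":-10,"tz":0,"ax":0,"ay":0,"az":0},{"claw":3.2,"tx":1.5,"ty":-10.5,"tz":3,"ax":0,"ay":0,"az":0},{"claw":3.2,"tx":3.5,"ty":-10.5,"tz":6.5,"ax":0,"ay":0,"az":0},{"claw":3.2,"tx":5.5,"ty":-10.5,"tz":10,"ax":0,"ay":0,"az":0},{"claw":3.2,"tx":7.5,"ty":-10.5,"tz":13.5,"ax":0,"ay":0,"az":0},{"claw":3.2,"tx":9.7,"ty":-10.5,"tz":17,"ax":0,"ay":0,"az":0},{"claw":3.2,"tx":12,"ty":-10.5,"tz":20,"ax":0,"ay":0,"az":0},{"claw":3.2,"tx":14.4,"ty":-10.5,"tz":23.2,"ax":0,"ay":0,"az":0},{"claw":3.2,"tx":14.4,"ty":-10.5,"tz":23.6,"ax":0,"ay":0,"az":0},{"claw":3.2,"tx":14.4,"ty":-10.5,"tz":23.6,"ax":0,"ay":0,"az":0}]}}

```text
time: 9.15
eef_pos: [0.5894, 0.1209, 0.12]
tcp_rot: [0.453, -0.543, 0.543, -0.453]
contact_force: [-0.6, -0.1, -2.6]
opening: 0.479
```

```bash
python3 snap.py w6; cat > held.py <<'E'
from h import *;import pickle,sys
st,p,d=pickle.load(open(sys.argv[1]+".pkl","rb"));y0,y1=map(float,sys.argv[2:4]);zm=float(sys.argv[4])
M=cams.camera_model("wrist");K=M["intrinsics"];T=M["tool_from_camera"]
v,u=np.mgrid[0:400,0:640];q=np.stack([(u-K[0,2])/K[0,0]*d,(v-K[1,2])/K[1,1]*d,d,np.ones_like(d)],-1)@T.T
s=(q[...,1]<y1)&(q[...,1]>y0)&(d>0)&(abs(q[...,2])<zm)&(abs(q[...,0])<.04);w=q[s];X=(w[:,[0,2]]*1000).astype(np.float32)
print("held top tool y med",np.median(w[:,1]).round(4),len(w),"x,z mm circ",cv2.minEnclosingCircle(X),"rect",cv2.minAreaRect(X))
E
python3 held.py w6 -.045 -.005 .0185 ; python3 g.py .5893,.1207,.036
```

```text
9.15 [0.5894 0.1209 0.12  ] 0.479
held top tool y med -0.0184 5145 x,z mm circ ((1.5337504148483276, -0.048353880643844604), 21.861501693725586) rect ((1.2272319793701172, -0.017229080200195312), (43.020538330078125, 36.97642135620117), 0.14089879393577576)
t 9.2 [0.5878 0.1222 0.1196] op 0.484 F [ 0.4 -0.  -2.9]
.5893,.1207,.036 -> [0.12 8.36 0.18] [ 0.07 -0.07 -0.01]
```

View pics/w6.png

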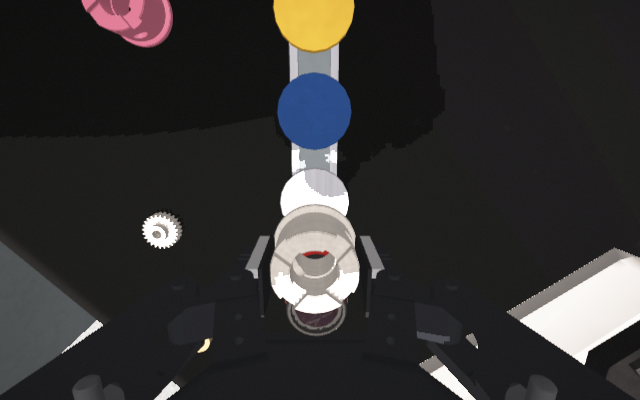

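Request:
{"api": "play_rows", "payload": {"steps": [{"claw":3.2,"tx":-0.05,"ty":3,"tz":0.1,"ax":0,"ay":0,"az":0},{"claw":3.2,"tx":-0.05,"ty":5,"tz":0.1,"ax":0,"ay":0,"az":0},{"claw":3.2,"tx":-0.05,"ty":6.8,"tz":0.1,"ax":0,"ay":0,"az":0},{"claw":3.2,"tx":-0.05,"ty":7.8,"tz":0.1,"ax":0,"ay":0,"az":0},{"claw":3.2,"tx":-0.05,"ty":8.2,"tz":0.1,"ax":0,"ay":0,"az":0},{"claw":3.2,"tx":-0.05,"ty":8.4,"tz":0.1,"ax":0,"ay":0,"az":0},{"claw":3.2,"tx":-0.05,"ty":8.45,"tz":0.1,"ax":0,"ay":0,"az":0},{"claw":3.2,"tx":-0.05,"ty":8.5,"tz":0.1,"ax":0,"ay":0,"az":0}]}}

```text
time: 9.87
eef_pos: [0.5899, 0.1234, 0.0367]
tcp_rot: [0.454, -0.541, 0.542, -0.455]
contact_force: [-0.6, 0.1, -2.7]
opening: 0.483
```

```bash
for i in 1 2; do python3 g.py .5895,.1221,.0346; done
```

```text
t 9.87 [0.5899 0.1234 0.0367] op 0.483 F [-0.6  0.1 -2.7]
.5895,.1221,.0346 -> [ 0.14  0.21 -0.02] [-0.14  0.06 -0.03]
t 9.87 [0.5899 0.1234 0.0367] op 0.483 F [-0.6  0.1 -2.7]
.5895,.1221,.0346 -> [ 0.14  0.21 -0.02] [-0.14  0.06 -0.03]
```

Request:
{"api": "play_rows", "payload": {"steps": [{"claw":3.2,"tx":0.05,"ty":0.1,"tz":0,"ax":0,"ay":0,"az":0},{"claw":3.2,"tx":0.05,"ty":0.2,"tz":0,"ax":0,"ay":0,"az":0},{"claw":3.2,"tx":0.05,"ty":0.25,"tz":0,"ax":0,"ay":0,"az":0},{"claw":3.2,"tx":0.05,"ty":0.25,"tz":0,"ax":0,"ay":0,"az":0}]}}

```text
time: 10.2
eef_pos: [0.5894, 0.1225, 0.0334]
tcp_rot: [0.454, -0.542, 0.542, -0.454]
contact_force: [0.8, -0.3, -1.2]
opening: 0.484
```

```bash
python3 g.py .5895,.1221,.0346
```

```text
t 10.2 [0.5894 0.1225 0.0334] op 0.484 F [ 0.8 -0.3 -1.2]
.5895,.1221,.0346 -> [ 0.03 -0.12  0.01] [-0.05  0.03 -0.01]
```

Request:
{"api": "play_rows", "payload": {"steps": [{"claw":3.2,"tx":0,"ty":0.05,"tz":0,"ax":0,"ay":0,"az":0},{"claw":4.4,"tx":0,"ty":0.05,"tz":0,"ax":0,"ay":0,"az":0},{"claw":5,"tx":0,"ty":0.05,"tz":0,"ax":0,"ay":0,"az":0},{"claw":6.2,"tx":0,"ty":0.05,"tz":0,"ax":0,"ay":0,"az":0},{"claw":7,"tx":0,"ty":0.05,"tz":0,"ax":0,"ay":0,"az":0},{"claw":7,"tx":0,"ty":0,"tz":0,"ax":0,"ay":0,"az":0},{"claw":7,"tx":0,"ty":-3,"tz":0,"ax":0,"ay":0,"az":0},{"claw":7,"tx":0,"ty":-7,"tz":0,"ax":0,"ay":0,"az":0},{"claw":7,"tx":0,"ty":-11,"tz":0,"ax":0,"ay":0,"az":0},{"claw":7,"tx":0,"ty":-13,"tz":0,"ax":0,"ay":0,"az":0},{"claw":7,"tx":0,"ty":-13,"tz":0,"ax":0,"ay":0,"az":0},{"claw":7,"tx":0,"ty":-13,"tz":0,"ax":0,"ay":0,"az":0}]}}

```text
time: 11.2
eef_pos: [0.5901, 0.1227, 0.165]
tcp_rot: [0.453, -0.541, 0.543, -0.455]
contact_force: [-0.6, 0.2, -0.9]
opening: 0.82
```

```bash
python3 snap.py w7; python3 m2.py w7 "dict(blue=('blue',314,115,40,.016))"; python3 cloud.py w7 "dict(rotor=(.5893,.1207,.03,.047,.06),gear=(.444,.115,.025,.006,.02))"; python3 g.py .452,.0075,.13
```

```text
11.2 [0.5901 0.1227 0.165 ] 0.82
blue px [313.2 113.9] ell [0.6022 0.1929] circ 0.6021 0.192 dia 60.2 n 33 z 0.0156
rotor 1256 circ [589.3 121.1] dia 42.9 rect [589.5 121.2] [41.9 42.3] z 0.0531 px [313. 197.]
gear 691 circ [444.  114.5] dia 34.0 rect [444.6 114.1] [32.5 32.3] z 0.0104 px [181. 216.]
t 11.25 [0.5887 0.1226 0.1627] op 0.819 F [ 0.1 -0.8 -0.8]
.452,.0075,.13 -> [ 13.72   3.27 -11.45] [-0.    0.04 -0.  ]
```

View pics/w7.png

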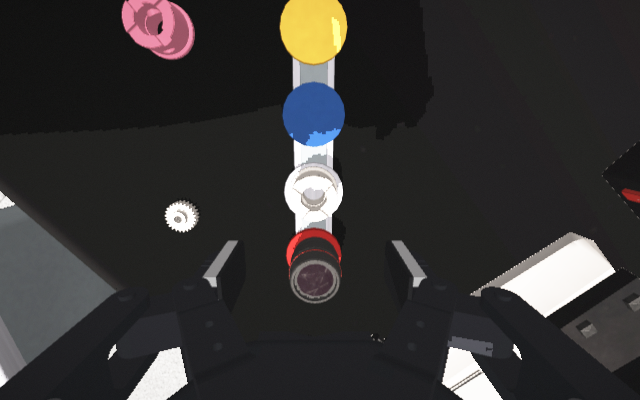

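Request:
{"api": "play_rows", "payload": {"steps": [{"claw":7,"tx":13.7,"ty":0,"tz":-11.4,"ax":0,"ay":0,"az":0},{"claw":7,"tx":13.7,"ty":0,"tz":-11.4,"ax":0,"ay":0,"az":0},{"claw":7,"tx":13.7,"ty":1,"tz":-11.4,"ax":0,"ay":0,"az":0},{"claw":7,"tx":13.7,"ty":1,"tz":-11.4,"ax":0,"ay":0,"az":0},{"claw":7,"tx":13.7,"ty":1,"tz":-11.4,"ax":0,"ay":0,"az":0},{"claw":6,"tx":13.7,"ty":1,"tz":-11.4,"ax":0,"ay":0,"az":0},{"claw":6,"tx":13.7,"ty":1,"tz":-11.4,"ax":0,"ay":0,"az":0},{"claw":6,"tx":13.7,"ty":1,"tz":-11.4,"ax":0,"ay":0,"az":0}]}}

```text
time: 11.92
eef_pos: [0.4536, 0.0079, 0.1526]
tcp_rot: [-0.454, 0.542, -0.542, 0.454]
contact_force: [0.2, -0.3, -0.0]
opening: 0.703
```

```bash
python3 snap.py w8; python3 cloud.py w8 "dict(bush=(.452,.0075,.03,.019,.03),objective=(.5765,.0485,.035,.06,.08))"; python3 g.py .452,.0075,.006
```

```text
11.92 [0.4536 0.0079 0.1526] 0.703
bush 391 circ [451.7   2.7] dia 26.4 rect [451.6   3.1] [25.5 25.5] z 0.0241 px [313. 197.]
objective 3358 circ [577.2  47. ] dia 48.7 rect [576.5  47.2] [47.  47.4] z 0.0659 px [465. 127.]
t 11.97 [0.4538 0.0081 0.1529] op 0.702 F [ 0.6  1.5 -0.2]
.452,.0075,.006 -> [ 0.09 14.69 -0.17] [-0.02  0.08 -0.02]
```

View pics/w8.png

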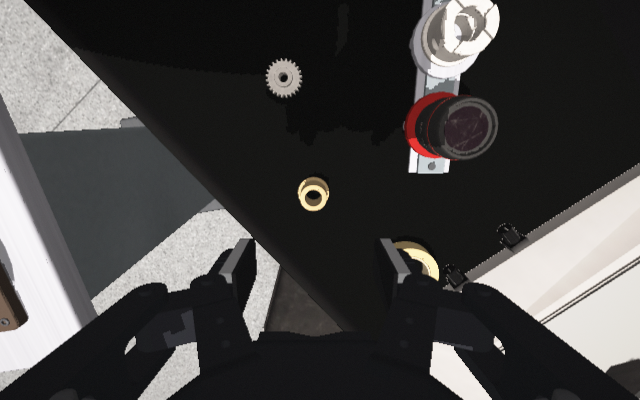

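Request:
{"api": "play_rows", "payload": {"steps": [{"claw":5,"tx":0.5,"ty":4,"tz":-0.1,"ax":0,"ay":0,"az":0},{"claw":5,"tx":0.5,"ty":8,"tz":-0.1,"ax":0,"ay":0,"az":0},{"claw":5,"tx":0.5,"ty":11.5,"tz":-0.1,"ax":0,"ay":0,"az":0},{"claw":5,"tx":0.5,"ty":13.7,"tz":-0.1,"ax":0,"ay":0,"az":0},{"claw":5,"tx":0.5,"ty":14.8,"tz":-0.1,"ax":0,"ay":0,"az":0},{"claw":5,"tx":0.5,"ty":14.8,"tz":-0.1,"ax":0,"ay":0,"az":0},{"claw":2,"tx":0.5,"ty":14.8,"tz":-0.1,"ax":0,"ay":0,"az":0},{"claw":2,"tx":0.5,"ty":14.8,"tz":-0.1,"ax":0,"ay":0,"az":0},{"claw":2,"tx":0.5,"ty":14.8,"tz":-0.1,"ax":0,"ay":0,"az":0},{"claw":2,"tx":0.5,"ty":14.8,"tz":-0.1,"ax":0,"ay":0,"az":0},{"claw":2,"tx":0.5,"ty":14.8,"tz":-0.1,"ax":0,"ay":0,"az":0}], "grip_force": 30}}

```text
time: 12.88
eef_pos: [0.4521, 0.0028, 0.006]
tcp_rot: [0.454, -0.541, 0.543, -0.455]
contact_force: [-0.0, 0.7, 1.8]
opening: 0.293
```

```bash
python3 g.py .602,.1926,.12 
```

```text
t 12.88 [0.4521 0.0028 0.006 ] op 0.293 F [-0.   0.7  1.8]
.602,.1926,.12 -> [-21.31 -11.37  11.48] [-0.16  0.04 -0.01]
```

Request:
{"api": "play_rows", "payload": {"steps": [{"claw":2,"tx":0,"ty":-2,"tz":0,"ax":0,"ay":0,"az":0},{"claw":2,"tx":0,"ty":-6,"tz":0,"ax":0,"ay":0,"az":0},{"claw":2,"tx":0,"ty":-10,"tz":0,"ax":0,"ay":0,"az":0},{"claw":2,"tx":-3,"ty":-11.5,"tz":1.5,"ax":0,"ay":0,"az":0},{"claw":2,"tx":-6.5,"ty":-11.5,"tz":3.3,"ax":0,"ay":0,"az":0},{"claw":2,"tx":-10,"ty":-11.5,"tz":5.2,"ax":0,"ay":0,"az":0},{"claw":2,"tx":-13.5,"ty":-11.5,"tz":7.1,"ax":0,"ay":0,"az":0},{"claw":2,"tx":-17,"ty":-11.5,"tz":9,"ax":0,"ay":0,"az":0},{"claw":2,"tx":-20,"ty":-11.5,"tz":10.7,"ax":0,"ay":0,"az":0},{"claw":2,"tx":-21.3,"ty":-11.5,"tz":11.5,"ax":0,"ay":0,"az":0},{"claw":2,"tx":-21.3,"ty":-11.5,"tz":11.5,"ax":0,"ay":0,"az":0},{"claw":2,"tx":-21.3,"ty":-11.5,"tz":11.5,"ax":0,"ay":0,"az":0}]}}

```text
time: 13.88
eef_pos: [0.6012, 0.1928, 0.1197]
tcp_rot: [-0.455, 0.542, -0.542, 0.454]
contact_force: [0.4, -0.1, -0.6]
opening: 0.286
```

```bash
python3 snap.py w9; python3 held.py w9 -.03 -.006 .0105; python3 m2.py w9 "dict(yellow=('yellow',314,110,42,.016))";  python3 g.py .602,.1926,.025
```

```text
13.88 [0.6012 0.1928 0.1197] 0.286
held top tool y med -0.0175 1931 x,z mm circ ((0.3888586163520813, -0.1878911554813385), 13.452527046203613) rect ((0.4048938751220703, -0.012530326843261719), (20.966787338256836, 26.87312889099121), 89.9435806274414)
yellow px [315.4 108.5] ell [0.6151 0.2664] circ 0.6149 0.2655 dia 60.7 n 34 z 0.0177
t 13.93 [0.6007 0.1921 0.1195] op 0.285 F [-0.2  0.1 -0.3]
.602,.1926,.025 -> [-0.08  9.45  0.13] [0.06 0.06 0.04]
```

View pics/w9.png

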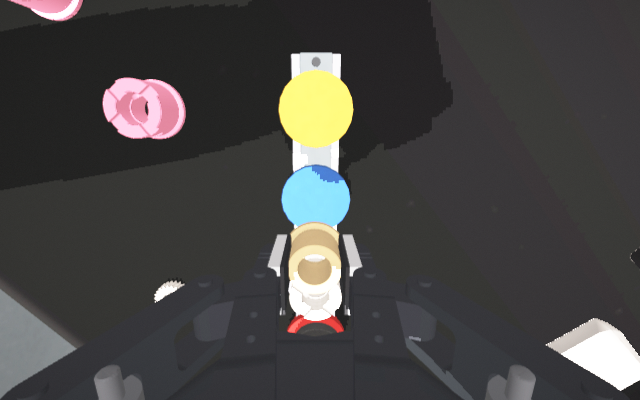

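Request:
{"api": "play_rows", "payload": {"steps": [{"claw":2,"tx":-0.05,"ty":3,"tz":0.1,"ax":0,"ay":0,"az":0},{"claw":2,"tx":-0.05,"ty":6,"tz":0.1,"ax":0,"ay":0,"az":0},{"claw":2,"tx":-0.05,"ty":8,"tz":0.1,"ax":0,"ay":0,"az":0},{"claw":2,"tx":-0.05,"ty":9,"tz":0.1,"ax":0,"ay":0,"az":0},{"claw":2,"tx":-0.05,"ty":9.4,"tz":0.1,"ax":0,"ay":0,"az":0},{"claw":2,"tx":-0.05,"ty":9.6,"tz":0.1,"ax":0,"ay":0,"az":0},{"claw":2,"tx":-0.05,"ty":9.65,"tz":0.1,"ax":0,"ay":0,"az":0},{"claw":2,"tx":-0.05,"ty":9.7,"tz":0.1,"ax":0,"ay":0,"az":0},{"claw":2,"tx":-0.05,"ty":9.7,"tz":0.1,"ax":0,"ay":0,"az":0}]}}

```text
time: 14.68
eef_pos: [0.6036, 0.1929, 0.0245]
tcp_rot: [0.453, -0.541, 0.542, -0.455]
contact_force: [-0.2, 0.2, -0.1]
opening: 0.293
```

```bash
python3 g.py .602,.1929,.022
```

```text
t 14.68 [0.6036 0.1929 0.0245] op 0.293 F [-0.2  0.2 -0.1]
.602,.1929,.022 -> [ 0.03  0.25 -0.16] [-0.16  0.03 -0.05]
```

Request:
{"api": "play_rows", "payload": {"steps": [{"claw":2,"tx":0,"ty":0.1,"tz":-0.1,"ax":0,"ay":0,"az":0},{"claw":2,"tx":0,"ty":0.2,"tz":-0.1,"ax":0,"ay":0,"az":0},{"claw":2,"tx":0,"ty":0.25,"tz":-0.1,"ax":0,"ay":0,"az":0},{"claw":2,"tx":0,"ty":0.25,"tz":-0.1,"ax":0,"ay":0,"az":0}]}}

```text
time: 15.02
eef_pos: [0.602, 0.1932, 0.022]
tcp_rot: [0.454, -0.542, 0.542, -0.455]
contact_force: [-2.5, -0.5, 5.8]
opening: 0.288
```

```bash
python3 g.py .602,.1929,.022
```

```text
t 15.02 [0.602  0.1932 0.022 ] op 0.288 F [-2.5 -0.5  5.8]
.602,.1929,.022 -> [0.03 0.   0.  ] [-0.04  0.06 -0.01]
```

Request:
{"api": "play_rows", "payload": {"steps": [{"claw":2,"tx":0,"ty":-0.05,"tz":0,"ax":0,"ay":0,"az":0},{"claw":2.9,"tx":0,"ty":-0.05,"tz":0,"ax":0,"ay":0,"az":0},{"claw":3.5,"tx":0,"ty":-0.05,"tz":0,"ax":0,"ay":0,"az":0},{"claw":5,"tx":0,"ty":-0.05,"tz":0,"ax":0,"ay":0,"az":0},{"claw":5,"tx":0,"ty":-0.1,"tz":0,"ax":0,"ay":0,"az":0},{"claw":5,"tx":0,"ty":-3,"tz":0,"ax":0,"ay":0,"az":0},{"claw":5,"tx":0,"ty":-7,"tz":0,"ax":0,"ay":0,"az":0},{"claw":5,"tx":0,"ty":-11,"tz":0,"ax":0,"ay":0,"az":0},{"claw":5,"tx":0,"ty":-13,"tz":0,"ax":0,"ay":0,"az":0},{"claw":5,"tx":0,"ty":-13,"tz":0,"ax":0,"ay":0,"az":0},{"claw":5,"tx":0,"ty":-13,"tz":0,"ax":0,"ay":0,"az":0}]}}

```text
time: 15.93
eef_pos: [0.6025, 0.1931, 0.1523]
tcp_rot: [0.453, -0.541, 0.543, -0.455]
contact_force: [0.1, -0.5, -0.5]
opening: 0.587
```

```bash
python3 snap.py w10; python3 cloud.py w10 "dict(bush=(.602,.1926,.03,.036,.045))"; python3 m2.py w10 "dict(yellow=('yellow',314,110,42,.016))";  python3 g.py .444,.1143,.12
```

```text
15.93 [0.6025 0.1931 0.1523] 0.587
bush 435 circ [601.9 193. ] dia 26.2 rect [602.1 193. ] [25.5 25.5] z 0.0401 px [313. 196.]
yellow px [313.2 110.3] ell [0.6151 0.2663] circ 0.615 0.2657 dia 60.9 n 30 z 0.0177
t 15.98 [0.6011 0.1929 0.15  ] op 0.584 F [-0.4 -0.7 -0.9]
.444,.1143,.12 -> [ 10.49   3.01 -14.1 ] [0.02 0.04 0.01]
```

View pics/w10.png

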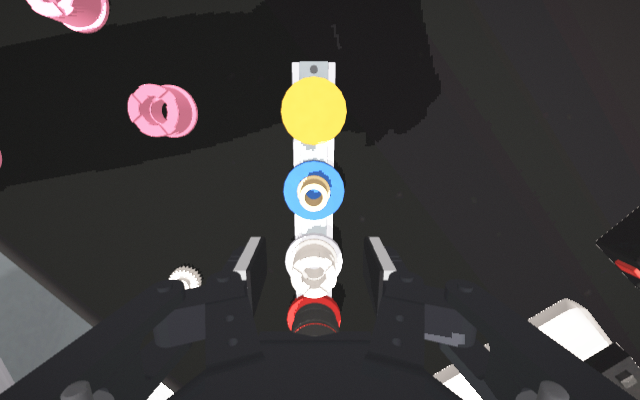

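The bushing stands centred on blue: measured (0.602, 0.193) against the carrier at (0.602, 0.1925). The gear is next.

Request:
{"api": "play_rows", "payload": {"steps": [{"claw":5,"tx":10.5,"ty":0,"tz":-14.1,"ax":0,"ay":0,"az":0},{"claw":5,"tx":10.5,"ty":0,"tz":-14.1,"ax":0,"ay":0,"az":0},{"claw":5,"tx":10.5,"ty":0,"tz":-14.1,"ax":0,"ay":0,"az":0},{"claw":5,"tx":10.5,"ty":2,"tz":-14.1,"ax":0,"ay":0,"az":0},{"claw":5,"tx":10.5,"ty":2,"tz":-14.1,"ax":0,"ay":0,"az":0},{"claw":5,"tx":10.5,"ty":2,"tz":-14.1,"ax":0,"ay":0,"az":0},{"claw":5,"tx":10.5,"ty":2,"tz":-14.1,"ax":0,"ay":0,"az":0},{"claw":5,"tx":10.5,"ty":2,"tz":-14.1,"ax":0,"ay":0,"az":0}]}}

```text
time: 16.65
eef_pos: [0.4452, 0.1144, 0.1303]
tcp_rot: [0.454, -0.542, 0.542, -0.454]
contact_force: [0.3, 0.6, -0.1]
opening: 0.582
```

```bash
python3 snap.py w11; python3 cloud.py w11 "dict(gear=(.444,.1143,.025,.006,.0125),hub=(.444,.1143,.025,.0135,.02))"; python3 g.py .444,.1143,.002
```

```text
16.65 [0.4452 0.1144 0.1303] 0.582
gear 635 circ [444.4 114.2] dia 33.3 rect [444.1 114.1] [32.2 32.4] z 0.0104 px [313. 193.]
hub 191 circ [444.2 114.1] dia 16.1 rect [444.5 114.2] [15.5 15.4] z 0.0164 px [313. 196.]
t 16.7 [0.4457 0.1145 0.1307] op 0.585 F [ 1.1 -0.9 -0.3]
.444,.1143,.002 -> [ 0.05 12.87 -0.17] [-0.06  0.05 -0.02]
```

View pics/w11.png

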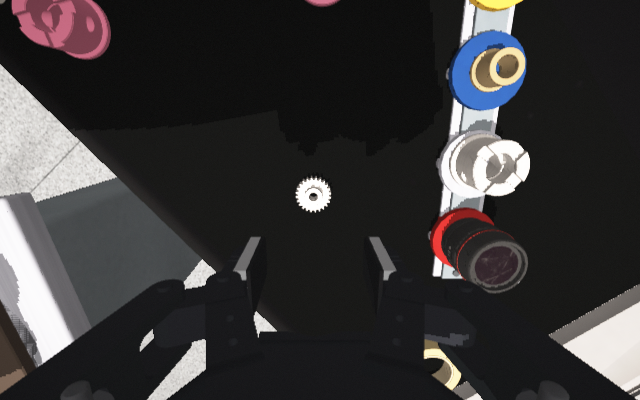

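Request:
{"api": "play_rows", "payload": {"steps": [{"claw":4.2,"tx":0,"ty":4,"tz":-0.1,"ax":0,"ay":0,"az":0},{"claw":4.2,"tx":0,"ty":8,"tz":-0.1,"ax":0,"ay":0,"az":0},{"claw":4.2,"tx":0,"ty":11,"tz":-0.1,"ax":0,"ay":0,"az":0},{"claw":4.2,"tx":0,"ty":12.5,"tz":-0.1,"ax":0,"ay":0,"az":0},{"claw":4.2,"tx":0,"ty":13,"tz":-0.1,"ax":0,"ay":0,"az":0},{"claw":4.2,"tx":0,"ty":13.2,"tz":-0.1,"ax":0,"ay":0,"az":0},{"claw":4.2,"tx":0,"ty":13.2,"tz":-0.1,"ax":0,"ay":0,"az":0}]}}

```text
time: 17.28
eef_pos: [0.4438, 0.1147, -0.0012]
tcp_rot: [-0.455, 0.542, -0.541, 0.454]
contact_force: [0.3, -0.3, -0.2]
opening: 0.495
```

```bash
python3 snap.py w12; python3 g.py .4443,.1142,.0;python3 - <<'E'
from h import *;import pickle
st,p,d=pickle.load(open("w12.pkl","rb"));c=cam("wrist",st)
for u in (262,264,266,268,270,272,354,356,358,360,362,364,366):
    for v in range(225,262):
        if 0<d[v,u]<.152:
            q=depthpt(c,(u,v),d[v,u]);print(u,v,q.round(4),end=' | ');break
cv2.imwrite("pics/f12.png",cv2.resize(p[170:330,220:420],None,fx=3.8,fy=3.8))
E
```

```text
17.28 [ 0.4438  0.1147 -0.0012] 0.495
t 17.33 [ 0.445   0.1148 -0.0009] op 0.487 F [-0.6  0.1  0.6]
.4443,.1142,.0 -> [ 0.07 -0.09 -0.06] [-0.07  0.07 -0.02]
262 225 [ 4.200e-01  1.344e-01 -4.000e-04] | 264 225 [ 4.210e-01  1.343e-01 -3.000e-04] | 266 225 [0.4222 0.1344 0.0005] | 268 225 [4.232e-01 1.341e-01 3.000e-04] | 270 225 [0.4244 0.1343 0.0014] | 272 225 [0.4253 0.134  0.0009] | 354 225 [ 4.665e-01  1.263e-01 -2.000e-04] | 356 225 [4.674e-01 1.262e-01 1.000e-04] | 358 225 [ 4.685e-01  1.259e-01 -2.000e-04] | 360 225 [4.694e-01 1.260e-01 4.000e-04] | 362 225 [0.4703 0.1262 0.0014] | 364 225 [0.4713 0.1261 0.0016] | 366 225 [4.725e-01 1.253e-01 1.000e-04] |
```

View pics/f12.png

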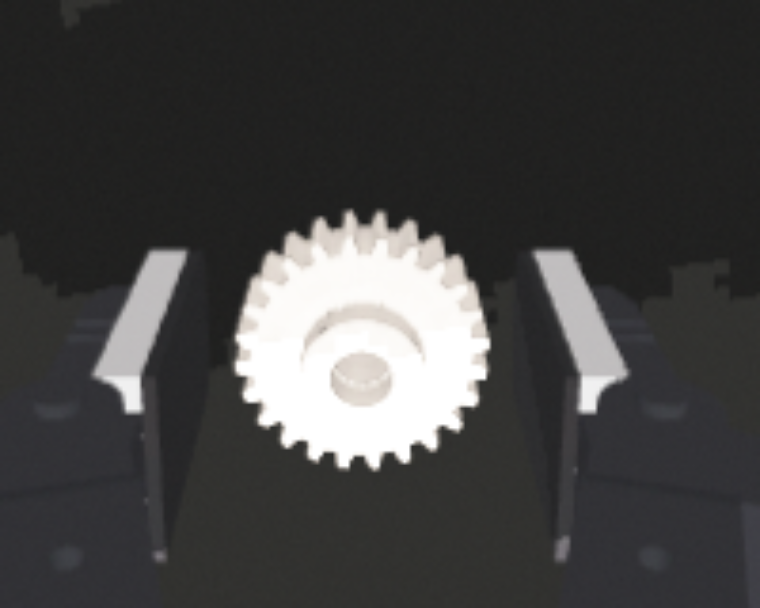

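Request:
{"api": "play_rows", "payload": {"steps": [{"claw":4.2,"tx":0,"ty":0.2,"tz":0,"ax":0,"ay":0,"az":0},{"claw":4.2,"tx":0,"ty":0.3,"tz":0,"ax":0,"ay":0,"az":0},{"claw":4.2,"tx":0,"ty":0.3,"tz":0,"ax":0,"ay":0,"az":0},{"claw":2.7,"tx":0,"ty":0.3,"tz":0,"ax":0,"ay":0,"az":0},{"claw":2.7,"tx":0,"ty":0.3,"tz":0,"ax":0,"ay":0,"az":0},{"claw":2.7,"tx":0,"ty":0.3,"tz":0,"ax":0,"ay":0,"az":0},{"claw":2.7,"tx":0,"ty":0.3,"tz":0,"ax":0,"ay":0,"az":0},{"claw":2.7,"tx":0,"ty":0.3,"tz":0,"ax":0,"ay":0,"az":0}], "grip_force": 30}}

```text
time: 18.0
eef_pos: [0.4477, 0.1148, -0.0005]
tcp_rot: [0.453, -0.541, 0.543, -0.456]
contact_force: [-4.5, -0.4, 19.4]
opening: 0.365
```

```bash
python3 g.py .615,.266,.10
```

```text
t 18.0 [ 0.4477  0.1148 -0.0005] op 0.365 F [-4.5 -0.4 19.4]
.615,.266,.10 -> [-17.82  -9.95  13.9 ] [-0.32  0.06 -0.08]
```

Request:
{"api": "play_rows", "payload": {"steps": [{"claw":2.7,"tx":0,"ty":-1,"tz":0,"ax":0,"ay":0,"az":0},{"claw":2.7,"tx":0,"ty":-4,"tz":0,"ax":0,"ay":0,"az":0},{"claw":2.7,"tx":0,"ty":-8,"tz":0,"ax":0,"ay":0,"az":0},{"claw":2.7,"tx":-2.5,"ty":-10.5,"tz":2,"ax":0,"ay":0,"az":0},{"claw":2.7,"tx":-5.5,"ty":-10.5,"tz":4.3,"ax":0,"ay":0,"az":0},{"claw":2.7,"tx":-8.5,"ty":-10.5,"tz":6.7,"ax":0,"ay":0,"az":0},{"claw":2.7,"tx":-11.5,"ty":-10.5,"tz":9,"ax":0,"ay":0,"az":0},{"claw":2.7,"tx":-14.5,"ty":-10.5,"tz":11.4,"ax":0,"ay":0,"az":0},{"claw":2.7,"tx":-17,"ty":-10.5,"tz":13.4,"ax":0,"ay":0,"az":0},{"claw":2.7,"tx":-17.9,"ty":-10.5,"tz":14.1,"ax":0,"ay":0,"az":0},{"claw":2.7,"tx":-17.9,"ty":-10.5,"tz":14.1,"ax":0,"ay":0,"az":0},{"claw":2.7,"tx":-17.9,"ty":-10.5,"tz":14.1,"ax":0,"ay":0,"az":0}]}}

```text
time: 19.0
eef_pos: [0.6135, 0.2664, 0.1]
tcp_rot: [-0.455, 0.542, -0.542, 0.454]
contact_force: [-0.0, -0.6, -1.2]
opening: 0.363
```

```bash
python3 snap.py w13; python3 held.py w13 -.0125 -.008 .0155; python3 held.py w13 -.022 -.0135 .0105;  python3 g.py .615,.266,.02;python3 - <<'E'
import cv2
p=cv2.imread("pics/w13.png");cv2.imwrite("pics/f13.png",cv2.resize(p[150:330,220:420],None,fx=3.3,fy=3.3))
E
```

```text
19.0 [0.6135 0.2664 0.1   ] 0.363
held top tool y med -0.0107 2055 x,z mm circ ((-0.028070636093616486, -0.779381513595581), 18.459810256958008) rect ((1.524881362915039, 0.0010137557983398438), (33.5041618347168, 30.99703025817871), 0.0037579801864922047)
held top tool y med -0.0167 719 x,z mm circ ((1.1186788082122803, 0.1244146078824997), 8.318902969360352) rect ((0.9928631782531738, 0.10370922088623047), (16.196348190307617, 15.818375587463379), 17.340408325195312)
t 19.05 [0.6129 0.2658 0.0999] op 0.364 F [ 0.4  0.5 -0.5]
.615,.266,.02 -> [-0.06  7.99  0.21] [0.06 0.05 0.04]
```

View pics/f13.png

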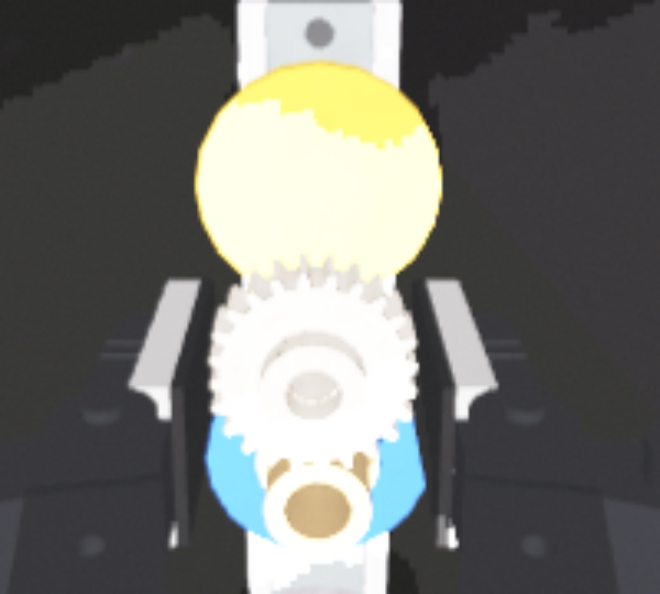

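Request:
{"api": "play_rows", "payload": {"steps": [{"claw":2.7,"tx":-0.1,"ty":3,"tz":0.15,"ax":0,"ay":0,"az":0},{"claw":2.7,"tx":-0.1,"ty":5.5,"tz":0.15,"ax":0,"ay":0,"az":0},{"claw":2.7,"tx":-0.1,"ty":7,"tz":0.15,"ax":0,"ay":0,"az":0},{"claw":2.7,"tx":-0.1,"ty":7.8,"tz":0.15,"ax":0,"ay":0,"az":0},{"claw":2.7,"tx":-0.1,"ty":8.1,"tz":0.15,"ax":0,"ay":0,"az":0},{"claw":2.7,"tx":-0.1,"ty":8.2,"tz":0.15,"ax":0,"ay":0,"az":0},{"claw":2.7,"tx":-0.1,"ty":8.3,"tz":0.15,"ax":0,"ay":0,"az":0},{"claw":2.7,"tx":-0.1,"ty":8.3,"tz":0.15,"ax":0,"ay":0,"az":0}]}}

```text
time: 19.72
eef_pos: [0.6161, 0.2669, 0.0189]
tcp_rot: [0.453, -0.542, 0.542, -0.455]
contact_force: [0.0, 0.5, -1.0]
opening: 0.363
```

```bash
python3 g.py .6152,.2672,.0153
```

```text
t 19.72 [0.6161 0.2669 0.0189] op 0.363 F [ 0.   0.5 -1. ]
.6152,.2672,.0153 -> [-0.01  0.36 -0.1 ] [-0.14  0.04 -0.06]
```

Request:
{"api": "play_rows", "payload": {"steps": [{"claw":2.7,"tx":0,"ty":0.1,"tz":0,"ax":0,"ay":0,"az":0},{"claw":2.7,"tx":0,"ty":0.2,"tz":0,"ax":0,"ay":0,"az":0},{"claw":2.7,"tx":0,"ty":0.25,"tz":0,"ax":0,"ay":0,"az":0},{"claw":2.7,"tx":0,"ty":0.25,"tz":0,"ax":0,"ay":0,"az":0}]}}

```text
time: 20.05
eef_pos: [0.6155, 0.2669, 0.0157]
tcp_rot: [0.454, -0.542, 0.542, -0.455]
contact_force: [-0.6, 0.2, 1.9]
opening: 0.361
```

```bash
python3 g.py .6152,.2672,.0153
```

```text
t 20.05 [0.6155 0.2669 0.0157] op 0.361 F [-0.6  0.2  1.9]
.6152,.2672,.0153 -> [-0.02  0.04 -0.03] [-0.05  0.05 -0.02]
```

Contact is made. I'll release, lift, and back off along the tool's x for a view of the row.

Request:
{"api": "play_rows", "payload": {"steps": [{"claw":3.5,"tx":0,"ty":0,"tz":0,"ax":0,"ay":0,"az":0},{"claw":4.2,"tx":0,"ty":0,"tz":0,"ax":0,"ay":0,"az":0},{"claw":5,"tx":0,"ty":0,"tz":0,"ax":0,"ay":0,"az":0},{"claw":5,"tx":0,"ty":-0.1,"tz":0,"ax":0,"ay":0,"az":0},{"claw":5,"tx":0,"ty":-3,"tz":0,"ax":0,"ay":0,"az":0},{"claw":5,"tx":0,"ty":-7,"tz":0,"ax":0,"ay":0,"az":0},{"claw":5,"tx":0,"ty":-11,"tz":0,"ax":0,"ay":0,"az":0},{"claw":5,"tx":0,"ty":-15,"tz":0,"ax":0,"ay":0,"az":0},{"claw":5,"tx":3,"ty":-18,"tz":0,"ax":0,"ay":0,"az":0},{"claw":5,"tx":6,"ty":-20,"tz":0,"ax":0,"ay":0,"az":0},{"claw":5,"tx":10,"ty":-20,"tz":0,"ax":0,"ay":0,"az":0},{"claw":5,"tx":14,"ty":-20,"tz":0,"ax":0,"ay":0,"az":0}]}}

```text
time: 21.05
eef_pos: [0.5914, 0.1281, 0.2179]
tcp_rot: [0.453, -0.54, 0.543, -0.456]
contact_force: [0.3, -0.6, 0.0]
opening: 0.585
```

Request:
{"api": "play_rows", "payload": {"steps": [{"claw":5,"tx":1,"ty":0,"tz":0,"ax":0,"ay":0,"az":0},{"claw":5,"tx":1,"ty":0,"tz":0,"ax":0,"ay":0,"az":0},{"claw":5,"tx":1,"ty":0,"tz":0,"ax":0,"ay":0,"az":0},{"claw":5,"tx":1,"ty":0,"tz":0,"ax":0,"ay":0,"az":0}]}}

```text
time: 21.38
eef_pos: [0.5889, 0.1201, 0.2146]
tcp_rot: [-0.454, 0.542, -0.542, 0.454]
contact_force: [-0.6, -0.3, -0.5]
opening: 0.587
```

```bash
python3 snap.py w14; python3 m2.py w14 "dict(yellow=('yellow',318,75,40,.016),red=('red',318,260,40,.016))"; python3 cloud.py w14 "dict(objective=(.5765,.0485,.035,.062,.075),rotor=(.5893,.1207,.03,.047,.06),bush=(.602,.1926,.03,.036,.045),gear=(.615,.2662,.025,.0235,.028),hub=(.615,.2662,.025,.029,.036),yplate=(.615,.266,.04,.012,.020),bplate=(.602,.193,.04,.012,.02),splate=(.589,.121,.034,.012,.02),rplate=(.5765,.0485,.034,.012,.02))"
python3 - <<'E'
from h import *
p,d=cams.read_camera("top");cv2.imwrite("pics/top1.png",p);cv2.imwrite("pics/top1c.png",cv2.resize(p[100:280,170:470],None,fx=2.6,fy=2.6,interpolation=2))
p,d=cams.read_camera("scene");cv2.imwrite("pics/scene1.png",p);cv2.imwrite("pics/scene1c.png",cv2.resize(p[130:280,180:420],None,fx=3.2,fy=3.2,interpolation=2))
E
```

```text
21.38 [0.5889 0.1201 0.2146] 0.587
yellow px [312.3  48.9] ell [0.6109 0.2557] circ 0.6114 0.2588 dia 58.1 n 20 z 0.0255
red px [297.6 226.6] ell [0.5578 0.0625] circ 0.5577 0.0599 dia 28.6 n 8 z 0.0159
objective 1432 circ [577.8  47.5] dia 47.8 rect [577.5  48.1] [46.3 47. ] z 0.0658 px [316. 252.]
rotor 909 circ [589.6 120.8] dia 42.9 rect [589.3 121.1] [41.8 41.5] z 0.053 px [315. 182.]
bush 322 circ [602.2 192.7] dia 25.9 rect [602.5 192.5] [24.8 24.8] z 0.0402 px [315. 111.]
gear 578 circ [615.6 265.3] dia 32.9 rect [615.6 265.3] [32.4 31.8] z 0.0262 px [315.  36.]
hub 186 circ [615.6 265.5] dia 16.3 rect [616.  265.5] [15.9 14.9] z 0.0321 px [315.  34.]
yplate 2018 circ [614.7 268.7] dia 65.7 rect [615.3 265.5] [59.  59.1] z 0.0162 px [315.  38.]
bplate 1888 circ [602.3 192.2] dia 59.6 rect [602.1 192.4] [58.7 58.8] z 0.0164 px [315. 112.]
splate 661 circ [589.2 117.9] dia 60.0 rect [589.2 118. ] [58.2 59.1] z 0.0163 px [315. 175.]
rplate 460 circ [576.7  49. ] dia 59.3 rect [577.5  59. ] [38.6 58.8] z 0.0163 px [313. 222.]
```

View pics/w14.png

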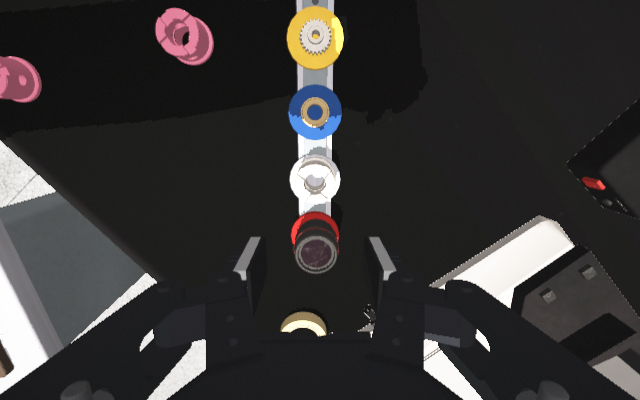

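View pics/top1c.png

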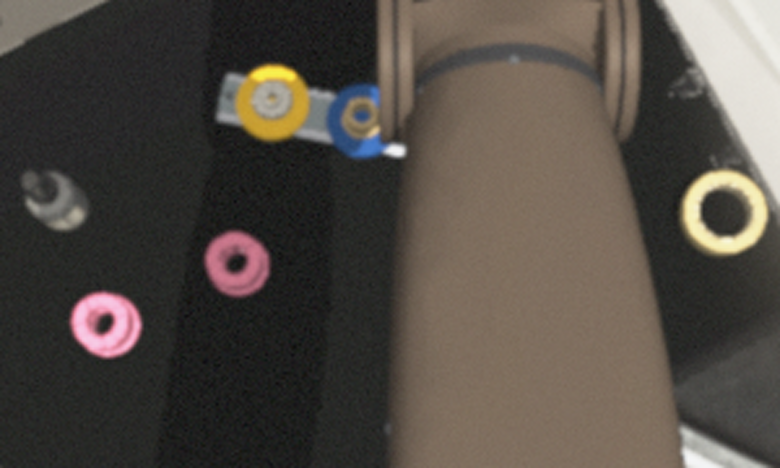

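View pics/scene1c.png

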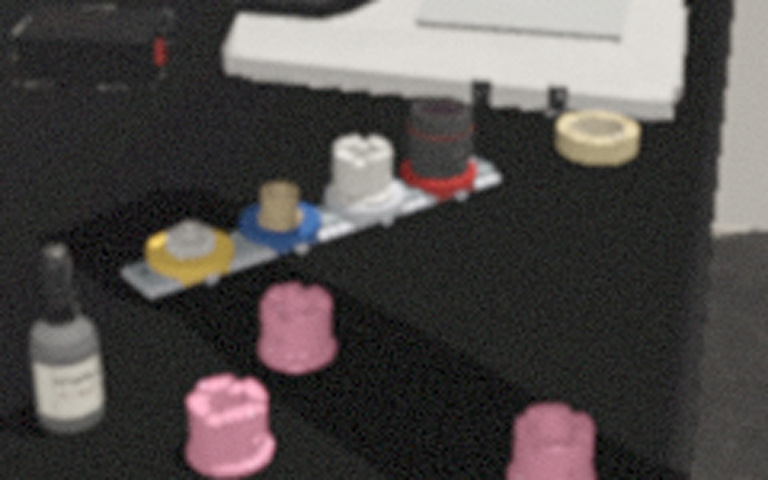

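```bash
python3 - <<'E'
from plant import ctrl
print(ctrl.get_state()["time"],ctrl.sign_off())
E
```

```text
the job is handed in; nothing more can be done
21.5333 None
```

The four parts now stand upright on the rail in height order: objective on red, steel rotor on silver, bushing on blue and gear on yellow. I handed the job in at 21.5 s, with the arm clear of everything.

- **Centring:** the last wrist-camera check put each part within about 1.5 mm of its carrier's centre. The tops were at the expected heights except the objective's, which read about 2 mm low. It also read 2 mm low on the worktop, so it is seated.
- **Hidden carriers:** the last view partly hid the red and silver plates. I compared the objective and rotor with the centres measured just before each was placed. A colour-mask fit of the covered red and yellow carriers failed in that view, so I used depth instead.
- **Camera disagreement:** the top and wrist cameras differed by about 2 to 6 mm along y. I used the wrist camera for both picking and placing so that the error cancelled. The arm hid red and silver from the top camera at the end, so it gave no independent check of those two.
- **Bystanders:** I did not move the dropper bottle, the tape roll or the pink rotor look-alikes. The final pictures show the bottle, the tape and the look-alikes in view still standing. I did not re-measure their positions.
- **Forces:** the highest reading I saw was about 19 N at the wrist, while gripping the gear.

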